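# Strip the glass-mould stand and lay the mould set out on its rests

## Task

First pull the looped spring clip sideways out of the cross-drilled post while the brass collar stays seated, then lift the collar up off the post. Lay the clip flat, and stand the collar, the round plunger and the oblong mould block upright, each centred on the wooden rest whose dark outline has its shape and size, with the long pieces lined up with their outlines (either way round). Leave the glass vase standing where it is.

Things in the scene. Friction and masses are not known exactly. Their poses are not given: they have to be found in the camera images.
- stand: Fixed stand: base plate 100 x 100 x 12 mm, upright post 24 mm thick, its top 69 mm above the bench. Origin: underside centre, on the post's axis; z up. A cross hole (10 x 10 mm, floor 51 mm up) runs along the stand's x. The collar sits round the post; the clip has one leg in the hole, parallel to the stand's x, head towards the stand's -x. Pulling the clip 45 mm along -x frees it; not latched.
- clip_c (a point): Steel hairpin clip, 6 mm wire, 80 mm long, 40 g. Point: mid length, midway between legs, half its 6 mm thickness; z up. Looped head at its -x: straight sides 30 mm apart outside, x = -31 to -14 mm (pinch there across y, with the fingertips). Legs at y = -10 (in the post's hole, post axis at x = +20) and +10 mm, ending at x = +40. Lies on the collar's top, head overhanging.
- collar_c (a point): Brass collar (thick ring), outer diameter 60 mm, bore 32 mm, 40 mm high, about 0.45 kg. This point is its centre, half-way up; z along its axis. At the start it sits round the stand's post (24 mm) on the 12 mm base plate, its top 52 mm above the bench, held down by the clip.
- plunger_c (a point): Round brass plunger standing upright: 44 mm in diameter up to 46 mm, then a rounded nose, 60 mm high in all, about 0.5 kg. This point is on its axis, half-way up (30 mm above its foot); z along its axis, up.
- block_c (a point): Oblong brass mould block, 64 mm long (its x) x 40 mm wide (its y) x 50 mm high, about 0.7 kg, two dark dowel holes in the top. This point is its centre, half-way up; z up.
- rest_clip: Fixed wooden disc, 115 mm across and 15 mm thick, lying on the bench. Origin: centre of its underside, so its top face is 15 mm above the origin; z up. Dark outline on top: a long slot with round ends, 90 x 40 mm, long along the rest's x, centred. For the clip.
- rest_collar: Fixed wooden disc, 115 mm across and 15 mm thick, lying on the bench. Origin: centre of its underside, so its top face is 15 mm above the origin; z up. Dark outline on top: two concentric circles, 66 and 34 mm in diameter, centred. For the collar.
- rest_plunger: Fixed wooden disc, 115 mm across and 15 mm thick, lying on the bench. Origin: centre of its underside, so its top face is 15 mm above the origin; z up. Dark outline on top: one circle, 50 mm in diameter, centred. For the round plunger.
- rest_block: Fixed wooden disc, 115 mm across and 15 mm thick, lying on the bench. Origin: centre of its underside, so its top face is 15 mm above the origin; z up. Dark outline on top: a rectangle, 70 x 46 mm, long along the rest's x, centred. For the oblong block.
- vase: Finished green glass vase standing loose on the bench, 92 mm high, at most 58 mm across, foot 56 mm across. A bystander: it must not be tipped or shifted. Origin: centre of its underside; z up.
Mind the look-alikes: they are no part of the job. Leave any orange look-alike of the part that bears collar_c alone.

How it is judged:
By the outcome, as a careful person would: the job done as asked, in the order asked, and still so for the second after the job is handed in, with the robot touching nothing.
It also fails if it takes over 125 s, if anything falls off the work surface, if the arm or the gripper's body presses on something with over 40 N, if the wrist force passes 120 N, or if a joint passes its speed limit or range.

## Robot

A 7-joint arm with a two-finger parallel gripper is mounted at the origin on the work surface. World frame = base frame: x ahead of the robot, y to its left, z up, the work surface at z = 0. Lengths are in m, angles in rad, forces in N, time in s.
With the tool pointing down it reaches from about 0.425 to 0.875 m from the base axis. Payload 4.7 kg.
Tool frame: the origin (TCP) lies at the centre of the arm's flange, where the gripper is bolted on; the fingertips stand 173 mm ahead of it and the grasp point (between the pads) lies 155 mm ahead of it (tip_reach is the distance from the TCP to the fingertips, in m); z points along the fingers, y is the direction in which the jaws open and shut (so a half turn about z gives the same grasp; the last joint's range is limited). The gripper opens to 85 mm and grips with 20 to 120 N. Pads are 22 mm wide; open, the fingers measure 114 mm over their backs; the gripper's body (76 mm by 85 mm) begins 54 mm behind the grasp point. The pads swing forward as they close: fully open they stand 13 mm farther back than shut.
Start: joints at [1.332, 0.321, -0.07, 1.45, 0.023, 1.371, -0.057], TCP at [0.163, -0.629, 0.405] pointing down, gripper open.
Joint ranges: [-2.86, 2.86], [-0.3, 2.09], [-1.38, 1.24], [0.06, 2.45], [-1.56, 4.7], [0.09, 2.05], [-2.69, 2.69]. Speed limits (rad/s): [2.57, 2.57, 3.14, 3.14, 3.14, 3.14, 3.14].

## Interface

Orientations are given as a rotation vector (axis times angle).
In Python, from rig import * gives the robot as it stands. The module is installed in compiled form; this text tells all that it offers.
- The arm moves only by the tool arm_command, never from a script. Its arguments are lists of equal length, an entry for each row: "delta_pos": the shift along the tool's x, y, z in m, a list of three; "roll": the turn about the tool's z in rad. In form: {"delta_pos": [[dx, dy, dz], ...], "roll": [roll, ...]}. A call has 1 to 20 rows; each row shifts and turns the commanded pose from where the row before left it, along the tool's axes as they then stand; what a row does not reach is not made up. A row lasts 1/10 s, in which the tool goes at most 50 mm and 8.59 degrees, less where a joint would pass 70% of its speed; a pose out of reach is approached as far as the arm can. A call with a gripper value outside its range is refused whole. "gripper" is the opening, from 0 (shut) to 1 (fully open), set as the call begins (left out, the last holds). The fingers move at their own pace and stop on an object; "grip_force" is the grip in N (left out, the last holds). Time passes only in rows, so rows that do not move let the fingers close. It gives the time, the measured TCP pose, the force and the opening at its end, in the units of the state.
- sense(): the state, without advancing time (a new reading comes with each control period).
- read_camera(name): name is "side" or "top" or "wrist"; returns (picture, depth): 384x512x3 uint8, red, green, blue; 384x512 float32, m along the optical axis (not along the pixel's ray), 0 where there is no reading.
- camera_info(name): a dict with "fx", "fy", "cx", "cy" (pixels), "T" (4x4, takes a point from camera to world coordinates). Camera axes: x right, y down, z forward; pixel columns grow to the right and rows downward; lengths in m; the calibration is good to about 2 mm. A picture is of the moment at which its call begins: read the wrist's pose just before it. camera_info takes no time and is no camera call; for the wrist camera it gives the pose at the moment of the call.
- sign_off(): hands the job in, once; it reports no verdict.
The state is a dict: "time": time; "qpos": joint angles; "qd": joint speeds; "joint_efforts": joint torques, N m; "tcp_pos": TCP position; "ee_rot": TCP orientation; "ft_force": force on the tool from outside, world axes, zero at the start; "moment": the same for the moment, N m; "opening": opening from 0.0 (shut) to 1.0 (fully open).
Only numpy, scipy, OpenCV 4.12 (cv2) and the standard library are available. Lean on these libraries where they do the work, as an engineer would, in place of code of your own. Each camera call takes 0.05 s, during which the arm holds its last target.

## Working session

There is one attempt and no reset: what is moved stays moved. The work goes in short steps, Python scripts to look and compute and a tool call to move; the robot and the scene stay as the last step left them, time stands still between calls to the robot, and variables do not carry over. Pictures are saved under pics/ and viewed, and the job is handed in when it is done.

Besides the shell and the picture viewer there is one more tool, called in YAML: its name, and indented under it one key for each argument. arm_command: Moves the arm, as the interface text tells. Its arguments: {"type":"object","properties":{"delta_pos":{"type":"array"},"roll":{"type":"array"},"gripper":{"type":"number"},"grip_force":{"type":"number"}},"required":["delta_pos","roll"]}

```bash
mkdir -p pics; python3 - <<'E'
from rig import *
import numpy as np, cv2
s=sense()
for k,v in s.items(): print(k,np.round(v,4))
for n in ("top","side","wrist"):
    ci=camera_info(n)
    p,d=read_camera(n)
    cv2.imwrite(f"pics/{n}0.png",p[:,:,::-1])
    np.savez(f"pics/{n}0.npz",p=p,d=d,T=ci["T"],K=[ci[k] for k in("fx","fy","cx","cy")])
    print(n,[ci[k] for k in("fx","fy","cx","cy")]); print(np.round(ci["T"],3))
E
```

```text
time 0.0
qpos [ 1.3321  0.3218 -0.0701  1.4517  0.0226  1.3708 -0.0569]
qd [-0.0009  0.0001  0.0015 -0.0011  0.0015  0.0004 -0.0009]
joint_efforts [ 2.00000e-04 -4.93582e+01 -3.81800e-01 -3.14329e+01  1.30000e-02
  1.14000e-02  0.00000e+00]
tcp_pos [ 0.1625 -0.6291  0.4036]
ee_rot [-3.1146e+00 -3.9580e-01  5.0000e-04]
ft_force [ 0.5207  0.1178 -0.1298]
moment [ 0.0115 -0.0045 -0.0445]
opening 0.9983
top [482.1295300766965, 482.1295300766965, 259.06980821681844, 187.30476542874112]
[[-0.022 -0.989  0.145  0.393]
 [-1.     0.023  0.006 -0.004]
 [-0.009 -0.145 -0.989  1.226]
 [ 0.     0.     0.     1.   ]]
side [461.6214150316072, 461.6214150316072, 249.5502849666657, 196.42544927586937]
[[-0.928 -0.18   0.327  0.118]
 [-0.373  0.48  -0.794  1.038]
 [-0.015 -0.859 -0.512  0.753]
 [ 0.     0.     0.     1.   ]]
wrist [338.23346148431057, 338.23346148431057, 261.2831097902375, 187.30327562286863]
[[ 0.249 -0.932 -0.263  0.23 ]
 [-0.968 -0.24  -0.066 -0.612]
 [-0.001  0.271 -0.963  0.372]
 [ 0.     0.     0.     1.   ]]
```

View pics/top0.png

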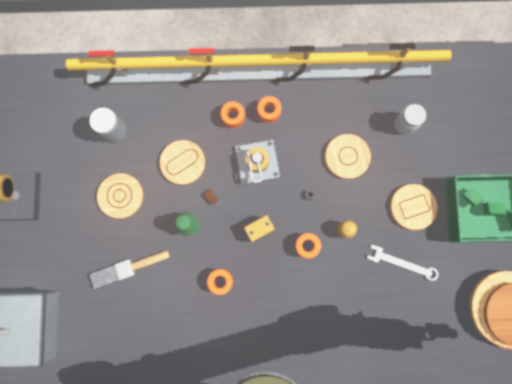

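View pics/side0.png

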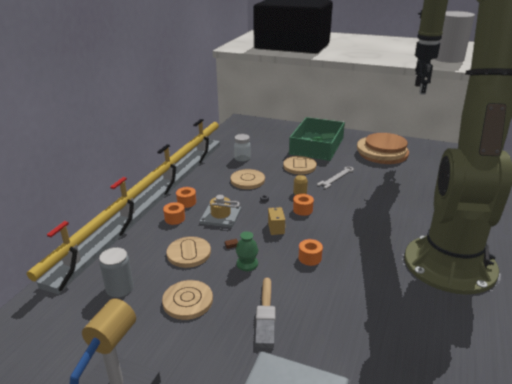

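View pics/wrist0.png

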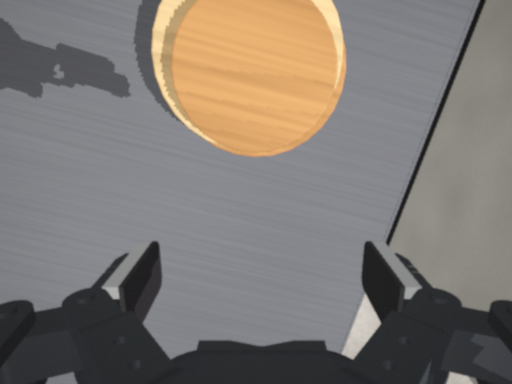

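```bash
cat > h.py <<'E'
import numpy as np, cv2
def load(n):
    z=np.load(f"pics/{n}.npz"); return z["p"],z["d"],z["T"],z["K"]
def ray(u,v,T,K,z):
    r=T[:3,:3]@np.array([(u-K[2])/K[0],(v-K[3])/K[1],1]); o=T[:3,3]
    return o+r*(z-o[2])/r[2]
def pix(P,T,K):
    c=T[:3,:3].T@(np.asarray(P)-T[:3,3]); return np.array([K[0]*c[0]/c[2]+K[2],K[1]*c[1]/c[2]+K[3]])
def crop(p,u0,v0,w,h,s,name):
    c=cv2.resize(p[v0:v0+h,u0:u0+w],None,fx=s,fy=s,interpolation=cv2.INTER_CUBIC)
    cv2.imwrite(f"pics/{name}.png",c[:,:,::-1])
E
python3 - <<'E'
from h import *
p,d,T,K=load("top0")
crop(p,220,130,80,60,10,"c_stand"); crop(p,90,130,130,110,6,"c_left"); crop(p,230,130,220,130,3.6,"c_right")
p,d,T,K=load("side0")
crop(p,180,180,150,110,5.3,"c_side")
E
```

```text
(no output)
```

View pics/c_stand.png

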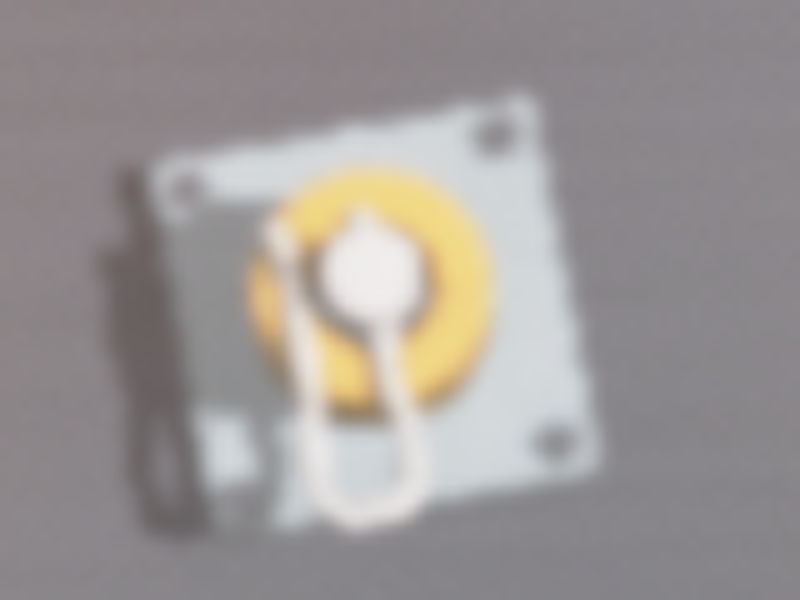

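View pics/c_left.png

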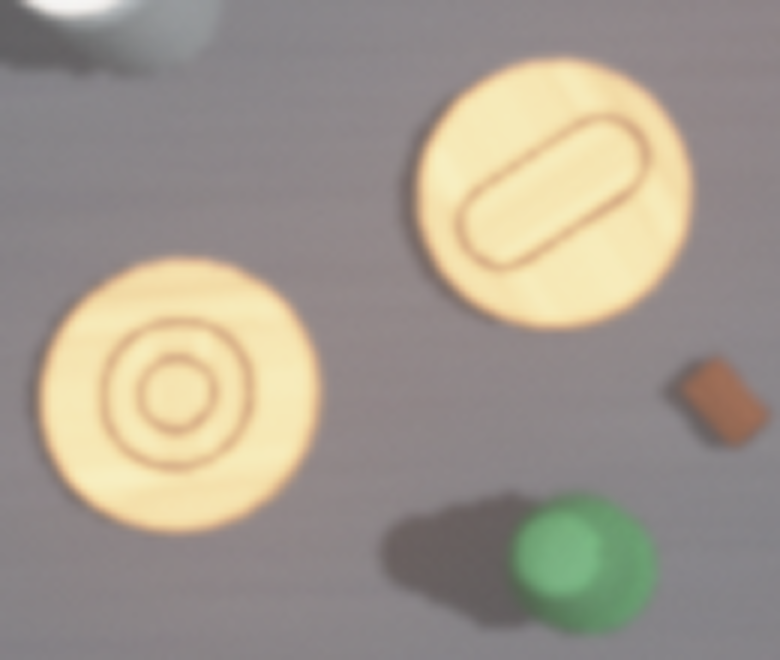

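View pics/c_right.png

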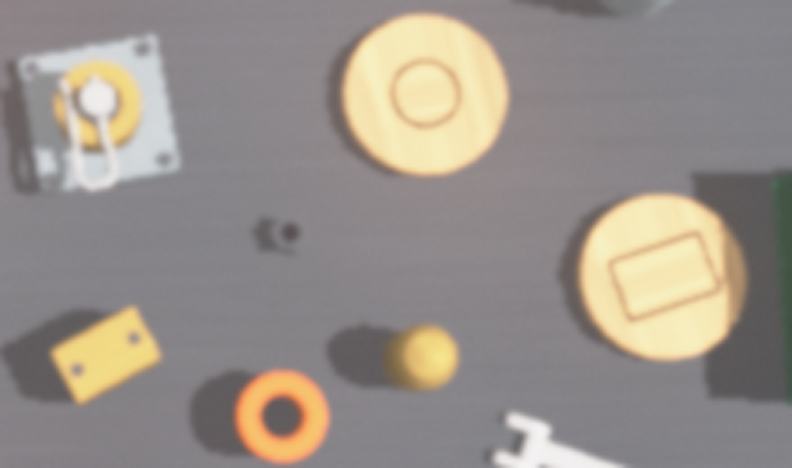

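View pics/c_side.png

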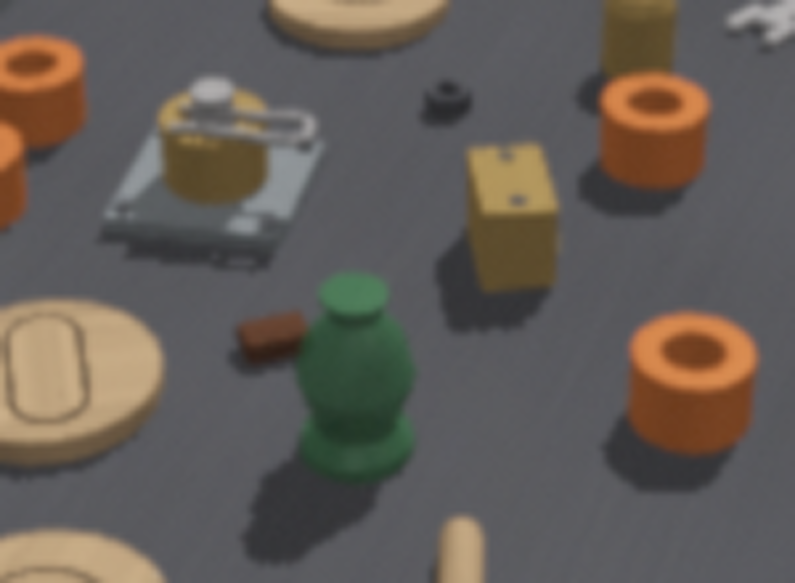

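```bash
python3 - <<'E'
from h import *
p,d,T,K=load("top0")
v,u=np.mgrid[0:384,0:512]
def world(d,T,K):
    c=np.stack([(u-K[2])/K[0]*d,(v-K[3])/K[1]*d,d],-1); return c@T[:3,:3].T+T[:3,3]
W=world(d,T,K)
hsv=cv2.cvtColor(p,cv2.COLOR_RGB2HSV)
def reg(name,u0,v0,w,h,zlo,zhi):
    m=np.zeros((384,512),bool); m[v0:v0+h,u0:u0+w]=1
    m&=(d>0)&(W[...,2]>zlo)&(W[...,2]<zhi)
    q=W[m]; 
    if len(q)<5: print(name,"few");return
    (cx,cy),(a,b),ang=cv2.minAreaRect((q[:,:2]*1000).astype(np.float32))
    c2,r=cv2.minEnclosingCircle((q[:,:2]*1000).astype(np.float32))
    print(name,len(q),"mean",np.round(q.mean(0)*1000,1),"rect",np.round([cx,cy,a,b,ang],1),"circ",np.round([*c2,r],1),"zmed",round(np.median(q[:,2])*1000,1))
reg("rest_clip",155,135,55,55,.011,.022)
reg("rest_collar",92,170,55,55,.011,.022)
reg("rest_plunger",320,130,55,55,.011,.022)
reg("rest_block",385,178,54,58,.011,.022)
reg("block",235,205,50,45,.044,.06)
reg("plunger all",330,210,35,35,.03,.08)
reg("plunger 40",330,210,35,35,.035,.05)
reg("vase",165,200,40,40,.02,.12)
reg("base",228,132,60,60,.007,.018)
reg("collar+clip",228,132,60,60,.046,.055)
reg("post",228,132,60,60,.062,.08)
reg("bench",270,170,25,60,-.02,.02)
def P(n,u_,v_,z): print(n,np.round(ray(u_,v_,T,K,z)*1000,1))
f=lambda x,y,s,a,b:(a+(x+.5)/s-.5,b+(y+.5)/s-.5)
for n,x,y,z in [("post",370,278,.069),("collar",370,292,.052),("loopend",368,522,.054),("sideL",316,450,.054),("sideR",418,450,.054),("legtipL",278,228,.054),("legRatpost",388,335,.054),("c1",150,165,.012),("c2",530,95,.012),("c3",600,468,.012)]:
    P(n,*f(x,y,10,220,130),z)
for n,x,y in [("slot A",632,130),("slot B",478,255),("collar ring",177,393)]:
    P(n,*f(x,y,6,90,130),.015)
for n,x,y,z in [("blk",51,354,.05),("blk",135,306,.05),("blk",161,356,.05),("blk",80,404,.05),("dowel",77,369,.05),("dowel",134,338,.05),("plg ring",426,93,.015),("rb",609,265,.015),("rb",698,232,.015),("rb",720,288,.015),("rb",632,320,.015)]:
    P(n,*f(x,y,3.6,230,130),z)
E
```

```text
rest_clip 1470 mean [639.9 198.   15.5] rect [6.392e+02 1.977e+02 1.122e+02 1.113e+02 1.000e-01] circ [640.7 197.8  58. ] zmed 15.5
rest_collar 1512 mean [556.8 356.9  15.2] rect [557.2 356.8 113.9 110.7  89. ] circ [557.1 357.4  57.5] zmed 15.2
rest_plunger 1497 mean [ 645.3 -225.9   15.4] rect [ 645.4 -225.9  112.   113.3   43.3] circ [ 645.5 -226.3   57.4] zmed 15.3
rest_block 1556 mean [ 511.7 -386.    15.5] rect [ 511.3 -385.4  114.   111.8   87.4] circ [ 512.3 -386.    57.9] zmed 15.5
block 429 mean [463.9   4.2  49.8] rect [464.2   4.1  39.8  63.6  27.7] circ [463.5   3.9  35.5] zmed 49.9
plunger all 262 mean [ 457.1 -209.3   53.6] rect [ 457.8 -211.4   42.    41.9   17.8] circ [ 458.  -210.9   21.8] zmed 55.3
plunger 40 59 mean [ 455.3 -205.    45.7] rect [ 458.8 -210.7   40.7   41.8   87.4] circ [ 458.1 -211.1   21.6] zmed 46.6
vase 420 mean [477.7 179.2  73.3] rect [478.8 183.3  52.9  56.1  35.3] circ [479.6 183.4  28.4] zmed 70.4
base 937 mean [636.1   5.2  12.2] rect [638.1   8.7 147.8 113.8   1.3] circ [644.   16.9  81.1] zmed 12.1
collar+clip 282 mean [633.9   4.   51.7
[... 212 characters left out ...]
7] rect [539.9 -55.3  62.4 153.1  88.5] circ [539.9 -58.5  80.8] zmed 0.2
post [636.    7.1  69. ]
collar [636.1   7.3  52. ]
loopend [578.   9.  54.]
sideL [596.3  21.5  54. ]
sideR [595.7  -3.7  54. ]
legtipL [652.4  29.8  54. ]
legRatpost [624.7   3.1  54. ]
c1 [679.1  63.7  12. ]
c2 [695.3 -34.7  12. ]
c3 [597.2 -50.   12. ]
slot A [667.1 165.6  15. ]
slot B [614.2 231.4  15. ]
collar ring [557.9 358.6  15. ]
blk [465.4  42.   50. ]
blk [496.6 -15.6  50. ]
blk [462.4 -32.4  50. ]
blk [431.3  23.   50. ]
dowel [454.9  24.6  50. ]
dowel [474.9 -14.4  50. ]
plg ring [ 646.8 -226.4   15. ]
rb [ 521.1 -348.3   15. ]
rb [ 543.  -412.1   15. ]
rb [ 503.2 -424.6   15. ]
rb [ 482.2 -361.9   15. ]
```

arm_command:
  delta_pos:
    - [0.029, -0.0255, 0]
    - [0.029, -0.0255, 0]
    - [0.029, -0.0255, 0]
    - [0.029, -0.0255, 0]
    - [0.029, -0.0255, 0]
    - [0.029, -0.0255, 0]
    - [0.029, -0.0255, 0]
    - [0.029, -0.0255, 0]
    - [0.029, -0.0255, 0]
    - [0.029, -0.0255, 0]
    - [0.029, -0.0255, 0]
    - [0.029, -0.0255, 0]
    - [0.029, -0.0255, 0]
    - [0.029, -0.0255, 0]
    - [0.029, -0.0255, 0]
    - [0.029, -0.0255, 0]
    - [0.029, -0.0255, 0]
    - [0.029, -0.0255, 0]
    - [0.029, -0.0255, 0]
    - [0.029, -0.0255, 0]
  roll: [0, 0, 0, 0, 0, 0, 0, 0, 0, 0, 0, 0, 0, 0, 0, 0, 0, 0, 0, 0]
  gripper: 0.5

```text
time: 2.15
tcp_pos: [0.5972, 0.0106, 0.4045]
ee_rot: [3.116, 0.395, -0.0]
ft_force: [0.1, -0.9, -0.1]
opening: 0.501
```

arm_command:
  delta_pos:
    - [0, 0, 0]
    - [0, 0, 0]
    - [0, 0, 0]
    - [0, 0, 0]
    - [0, 0, 0]
    - [0, 0, 0]
    - [0, 0, 0]
    - [0, 0, 0]
    - [0, 0, 0]
    - [0, 0, 0]
    - [0, 0, 0]
    - [0, 0, 0]
    - [0, 0, 0]
    - [0, 0, 0]
    - [0, 0, 0]
    - [0, 0, 0]
    - [0, 0, 0]
    - [0, 0, 0]
    - [0, 0, 0]
    - [0, 0, 0]
  roll: [-0.14, -0.14, -0.14, -0.14, -0.14, -0.14, -0.14, -0.14, -0.14, -0.14, -0.14, -0.14, -0.14, -0.14, -0.14, -0.14, -0.14, -0.14, -0.14, -0.14]

```text
time: 4.15
tcp_pos: [0.5964, 0.0093, 0.4044]
ee_rot: [-0.131, -3.138, 0.0]
ft_force: [-0.0, 0.8, -0.3]
opening: 0.498
```

```bash
cat >> h.py <<'E'
from scipy.spatial.transform import Rotation as Ro
def snap(n,name):
    from rig import read_camera,camera_info
    ci=camera_info(n); p,d=read_camera(n)
    np.savez(f"pics/{name}.npz",p=p,d=d,T=ci["T"],K=[ci[k] for k in("fx","fy","cx","cy")])
    cv2.imwrite(f"pics/{name}.png",p[:,:,::-1])
    return load(name)
def st():
    from rig import sense
    s=sense(); R=Ro.from_rotvec(s["ee_rot"]).as_matrix()
    th=np.degrees(np.arctan2(R[1,0],R[0,0]))
    print("t",round(s["time"],2),"tcp",np.round(np.array(s["tcp_pos"])*1000,1),"theta",round(th,2),"tilt",np.round(R[:2,2],4),"F",np.round(s["ft_force"],1),"op",round(s["opening"],3),"q",np.round(s["qpos"],2))
    return s,R,th
def goto(x,y,z,theta=None):
    "tool-axis delta (mm) from the measured pose, at current theta, and roll (rad)"
    s,R,th=st(); d=R.T@(np.array([x,y,z])-np.array(s["tcp_pos"])*1000)
    r=0 if theta is None else -(((theta-th)+180)%360-180)
    print("delta tool mm",np.round(d,1),"roll rad",round(np.radians(r),4))
def world(d,T,K):
    v,u=np.mgrid[0:384,0:512]
    c=np.stack([(u-K[2])/K[0]*d,(v-K[3])/K[1]*d,d],-1); return c@T[:3,:3].T+T[:3,3]
E
python3 - <<'E'
from h import *
s,R,th=st()
p,d,T,K=snap("wrist","w1")
E
```

```text
t 4.15 tcp [596.4   9.3 404.4] theta 175.23 tilt [-0.0006 -0.0003] F [-0.   0.8 -0.3] op 0.498 q [ 0.83  0.42 -1.14  1.56  0.38  1.41  1.15]
```

View pics/w1.png

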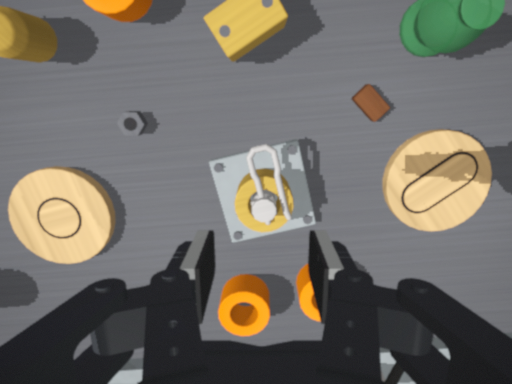

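```bash
python3 - <<'E'
from h import *
p,d,T,K=load("w1")
W=world(d,T,K)
Tc=np.array([.5964,.0093,.4044]); R=Ro.from_rotvec([-0.131,-3.138,0]).as_matrix()
L=(W-Tc)@R
m=(d>0)&(L[...,2]<.2)&(L[...,2]>.1)
q=L[m]*1000
print(len(q))
for sgn in(-1,1):
    a=q[q[:,1]*sgn>0]
    i=np.argsort(-a[:,2])[:15]; print(np.round(a[i],1))
print(np.round(R.T@(T[:3,:3]),3),np.round(R.T@(T[:3,3]-Tc),4))
goto(590,9.5,300,189)
E
```

```text
24502
[[  4.5 -21.2 173. ]
 [ -7.7 -21.1 172.5]
 [ -6.6 -21.  172.3]
 [ -6.1 -21.  172.2]
 [ -5.6 -21.  172.2]
 [  5.5 -21.  171.8]
 [  3.7 -21.  171.6]
 [  6.1 -20.9 171.6]
 [ -9.8 -21.1 171.5]
 [ -6.7 -20.9 171.5]
 [  4.3 -21.  171.4]
 [  1.9 -21.  171.2]
 [ -1.  -21.1 171.2]
 [ -8.  -20.9 171.1]
 [  1.5 -21.  171.1]]
[[  4.7  21.9 172.6]
 [ -5.7  21.8 172.5]
 [ -6.7  21.8 172.4]
 [  5.3  21.8 172.3]
 [  2.6  21.9 171.9]
 [  4.6  21.8 171.8]
 [ -7.9  21.8 171.8]
 [  0.3  21.9 171.6]
 [ -5.7  21.7 171.5]
 [  3.7  21.8 171.5]
 [  4.2  21.7 171.5]
 [  3.3  21.8 171.3]
 [ -6.6  21.7 171.3]
 [-10.2  21.8 171.2]
 [ -8.6  21.7 171.2]]
[[-0.001 -0.962 -0.272]
 [ 1.    -0.    -0.001]
 [ 0.001 -0.272  0.962]] [0.0679 0.0004 0.0315]
t 4.2 tcp [596.5   9.2 404.2] theta 175.51 tilt [-0.0008  0.0001] F [ 0.2 -0.4 -0.4] op 0.503 q [ 0.83  0.42 -1.14  1.56  0.38  1.41  1.15]
delta tool mm [  6.4  -0.2 104.2] roll rad -0.2354
```

arm_command:
  delta_pos:
    - [0.0, 0, 0.02]
    - [0.0, 0, 0.03]
    - [0, 0, 0.03]
    - [0.006, 0, 0.024]
    - [0, 0, 0]
    - [0, 0, 0]
  roll: [-0.08, -0.08, -0.0754, 0, 0, 0]
  gripper: 1.0

```text
time: 4.8
tcp_pos: [0.5908, 0.0086, 0.301]
ee_rot: [0.228, -3.133, -0.0]
ft_force: [-0.6, -0.6, 0.0]
opening: 1.001
```

```bash
python3 - <<'E'
from h import *
s,R,th=st()
p,d,T,K=snap("wrist","w2")
crop(p,150,100,240,180,3.3,"w2c")
W=world(d,T,K);Tc=np.array(s["tcp_pos"]);L=(W-Tc)@R
m=(d>0)&(L[...,2]<.2)&(L[...,2]>.1); q=L[m]*1000
for sgn in(-1,1):
    a=q[q[:,1]*sgn>0]; i=np.argsort(-a[:,2])[:4]; print(np.round(a[i],1))
E
```

```text
t 4.8 tcp [590.8   8.6 301. ] theta -171.69 tilt [-0.0002  0.    ] F [-0.6 -0.6  0. ] op 1.001 q [ 0.83  0.51 -1.13  1.7   0.49  1.24  1.3 ]
[[ -3.7 -42.7 161.4]
 [ -0.8 -42.9 161.3]
 [ -4.  -42.7 161.1]
 [  5.8 -42.7 161.1]]
[[ 1.000e-01  4.330e+01  1.613e+02]
 [ 2.000e+00  4.310e+01  1.612e+02]
 [-3.100e+00  4.300e+01  1.611e+02]
 [-4.500e+00  4.310e+01  1.610e+02]]
```

View pics/w2c.png

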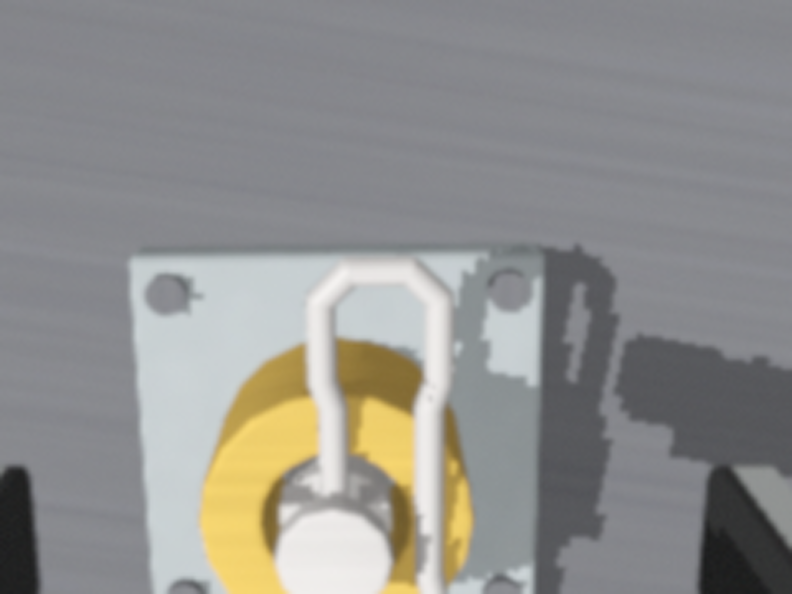

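```bash
python3 - <<'E'
from h import *
p,d,T,K=load("w2")
Tc=np.array([.5908,.0086,.301]); R=Ro.from_rotvec([0.228,-3.133,0]).as_matrix()
f=lambda x,y:(150+(x+.5)/3.3-.5,100+(y+.5)/3.3-.5)
for n,x,y,z in [("sideL out",308,330,.055),("sideR out",452,330,.055),("sideL c",321,310,.058),("sideL c",321,370,.058),("sideR c",439,310,.058),("sideR c",438,370,.058),("end",380,257,.055),("legL",330,410,.058),("legL",334,480,.058),("legR",428,410,.058),("legR",432,580,.058),("post",333,555,.069),("b1",130,256,.012),("b2",543,252,.012),("b3",152,590,.012),("b4",534,590,.012)]:
    P=ray(*f(x,y),T,K,z); print(n,np.round(P*1000,1),"tool",np.round((P-Tc)@R*1000,1))
W=world(d,T,K)
m=(d>0)&(W[...,2]>.049)&(W[...,2]<.0535)&(abs(W[...,0]-.635)<.06)&(abs(W[...,1]-.007)<.06)
q=(W[m][:,:2]*1000).astype(np.float32); print(cv2.minEnclosingCircle(q),q.mean(0))
hs=W[(d>0)&(W[...,2]>.054)&(W[...,2]<.0625)&(abs(W[...,0]-.6)<.035)&(abs(W[...,1]-.01)<.04)]*1000
print(len(hs),np.round(hs.min(0),1),np.round(hs.max(0),1),np.median(hs[:,2]), cv2.minAreaRect(hs[:,:2].astype(np.float32)))
E
```

```text
sideL out [593.6  -3.2  55. ] tool [ -1.2 -12.1 246. ]
sideR out [589.4  25.5  55. ] tool [ -1.2  16.9 246. ]
sideL c [588.1  -1.2  58. ] tool [  4.   -9.3 243. ]
sideL c [6.006e+02 5.000e-01 5.800e+01] tool [ -8.6  -9.5 243. ]
sideR c [584.8  21.9  58. ] tool [  3.9  14.1 243. ]
sideR c [597.3  23.8  58. ] tool [ -8.7  14.1 243. ]
end [576.5   8.9  55. ] tool [ 14.    2.4 246. ]
legL [608.9   3.4  58. ] tool [-17.3  -7.8 243. ]
legL [624.2   6.3  58. ] tool [-32.8  -7.1 243. ]
legR [606.1  23.1  58. ] tool [-17.3  12.2 243. ]
legR [644.2  30.1  58. ] tool [-56.   13.5 243. ]
post [635.2   8.   69. ] tool [-43.9  -7.1 232. ]
b1 [595.4 -48.   12. ] tool [  3.5 -56.6 289. ]
b2 [580.3  49.1  12. ] tool [  4.4  41.5 289. ]
b3 [683.7 -34.6  12. ] tool [-85.8 -56.2 289. ]
b4 [669.5  63.5  12. ] tool [-85.9  42.9 289. ]
((622.1184692382812, 10.401052474975586), 44.89799499511719) [635.8322      4.8858624]
1694 [575.7  -4.2  54. ] [634.9  31.   62.4] 56.86118866869735 ((605.4180297851562, 13.363809585571289), (59.351375579833984, 34.722862243652344), 0.5349605083465576)
```

arm_command:
  delta_pos:
    - [-0.002, 0.0024, 0.01]
    - [0, 0, 0.02]
    - [0, 0, 0.02]
    - [0, 0, 0.015]
    - [0, 0, 0.008]
    - [0, 0, 0.0017]
    - [0, 0, 0]
  roll: [-0.016, 0, 0, 0, 0, 0, 0]
  gripper: 0.6
  grip_force: 30

```text
time: 5.55
tcp_pos: [0.5925, 0.0115, 0.2263]
ee_rot: [-0.255, 3.131, 0.0]
ft_force: [0.7, 0.3, 1.0]
opening: 0.606
```

```bash
python3 - <<'E'
from h import *
s,R,th=st()
p,d,T,K=snap("wrist","w3")
p2,d2,T2,K2=snap("side","s3")
a=cv2.resize(p,(600,450)); cv2.imwrite("pics/w3b.png",a[:,:,::-1])
crop(p2,180,150,100,80,7.5,"s3c")
E
```

```text
t 5.55 tcp [592.5  11.5 226.3] theta -170.67 tilt [0.0006 0.0001] F [0.7 0.3 1. ] op 0.606 q [ 0.77  0.6  -1.06  1.76  0.58  1.13  1.25]
```

View pics/w3b.png

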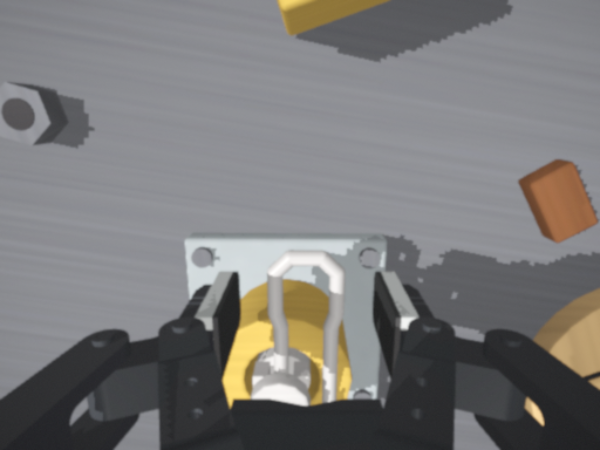

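View pics/s3c.png

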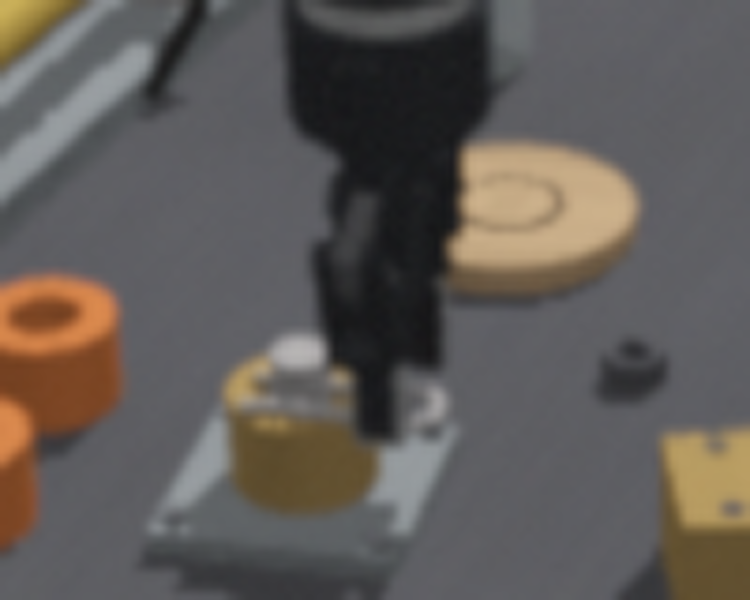

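arm_command:
  delta_pos:
    - [0, 0, 0]
    - [0, 0, 0]
    - [0, 0, 0]
    - [0, 0, 0]
    - [0, 0, 0]
    - [0, 0, 0]
  roll: [0, 0, 0, 0, 0, 0]
  gripper: 0.0
  grip_force: 30

```text
time: 6.25
tcp_pos: [0.5925, 0.0113, 0.2264]
ee_rot: [-0.255, 3.13, -0.0]
ft_force: [-0.4, 0.2, 4.3]
opening: 0.329
```

```bash
python3 - <<'E'
from h import *
s,R,th=st()
p,d,T,K=snap("wrist","w4")
crop(p,160,180,190,150,4.1,"w4c")
E
```

```text
t 6.25 tcp [592.5  11.3 226.4] theta -170.68 tilt [ 0.0008 -0.0002] F [-0.4  0.2  4.3] op 0.329 q [ 0.77  0.6  -1.06  1.76  0.58  1.13  1.25]
```

View pics/w4c.png

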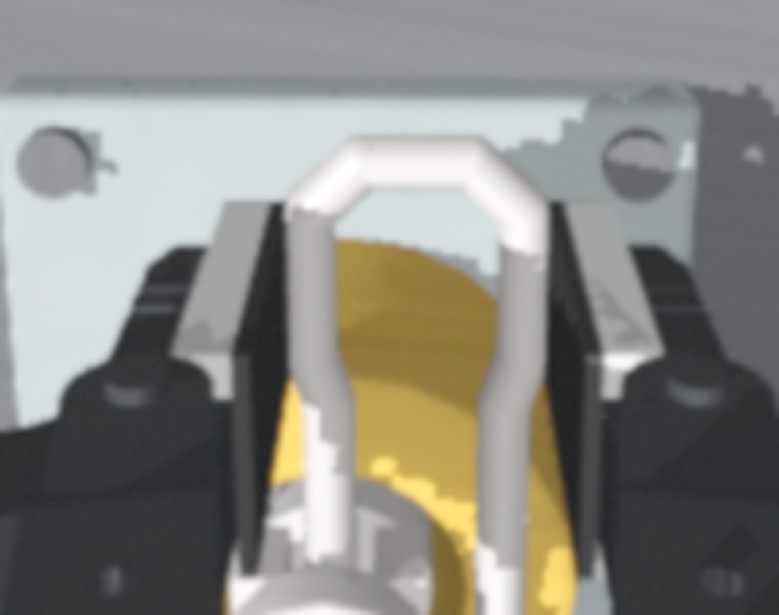

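arm_command:
  delta_pos:
    - [0, 0, -0.001]
    - [0.004, 0, 0]
    - [0.006, 0, 0]
    - [0.008, 0, 0]
    - [0.008, 0, 0]
    - [0, 0, 0]
  roll: [0, 0, 0, 0, 0, 0]

```text
time: 6.9
tcp_pos: [0.5652, 0.0068, 0.2266]
ee_rot: [0.255, -3.129, 0.002]
ft_force: [-0.8, -0.3, 0.1]
opening: 0.331
```

```bash
python3 - <<'E'
from h import *
s,R,th=st()
p,d,T,K=snap("wrist","w5")
crop(p,160,180,190,150,4.1,"w5c")
E
```

```text
t 6.9 tcp [565.2   6.8 226.6] theta -170.69 tilt [-0.0018 -0.0012] F [-0.8 -0.3  0.1] op 0.331 q [ 0.83  0.55 -1.1   1.83  0.55  1.11  1.26]
```

View pics/w5c.png

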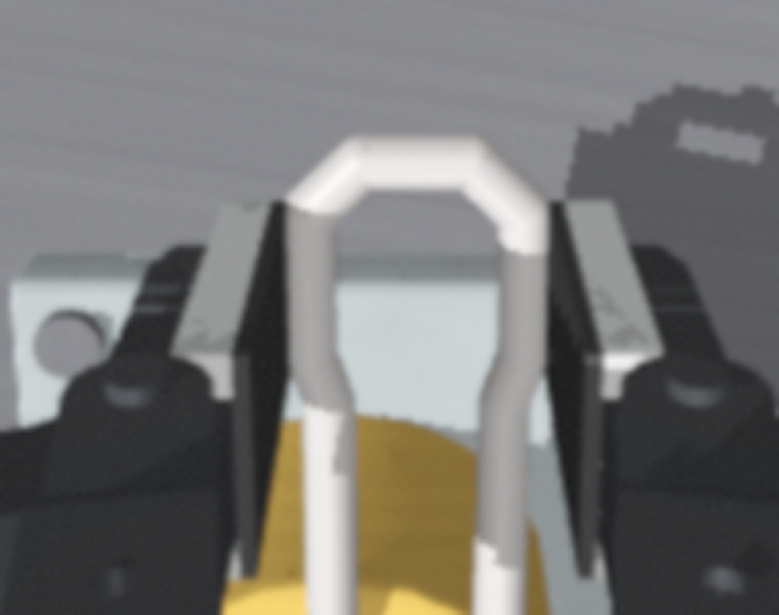

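arm_command:
  delta_pos:
    - [0.008, 0, 0]
    - [0.01, 0, 0]
    - [0.01, 0, 0]
    - [0.01, 0, 0]
    - [0, 0, 0]
    - [0, 0, -0.02]
    - [0, 0, -0.03]
    - [0, 0, -0.03]
    - [0, 0, -0.02]
    - [0, 0, 0]
    - [0, 0, 0]
  roll: [0, 0, 0, 0, 0, 0, 0, 0, 0, 0, 0]

```text
time: 8.05
tcp_pos: [0.5291, 0.0007, 0.3269]
ee_rot: [-0.254, 3.131, -0.001]
ft_force: [0.2, -0.1, -1.7]
opening: 0.329
```

```bash
python3 - <<'E'
from h import *
s,R,th=st()
p,d,T,K=snap("wrist","w6")
crop(p,100,130,280,220,2.8,"w6c")
W=world(d,T,K);Tc=np.array(s["tcp_pos"]);L=(W-Tc)@R*1000
for n,(x,y) in {"":(0,0)}.items(): pass
a=np.degrees(0)
t=np.radians(-51.2+180)
# target: clip x dir angle -51.2 => tool theta 128.8 ; grasp = centre + 24*(cos128.8, sin128.8)
g=np.array([640.2,198.0])+24*np.array([np.cos(t),np.sin(t)]); print("target",g)
goto(g[0],g[1],300,128.8)
E
```

```text
t 8.05 tcp [529.1   0.7 326.9] theta -170.71 tilt [ 0.0005 -0.0008] F [ 0.2 -0.1 -1.7] op 0.329 q [ 1.04  0.36 -1.27  1.82  0.37  1.23  1.39]
target [625.16150853 216.70411116]
t 8.1 tcp [528.8   0.6 326.2] theta -170.7 tilt [-0.0009 -0.0004] F [ 0.3 -0.6 -0.7] op 0.334 q [ 1.04  0.36 -1.27  1.82  0.37  1.23  1.39]
delta tool mm [-130.1  197.7   26. ] roll rad 1.0559
```

View pics/w6c.png

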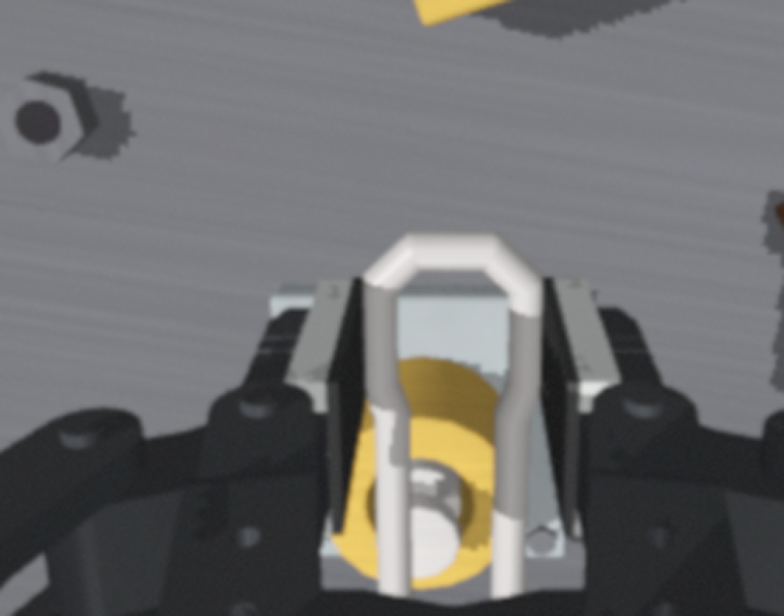

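arm_command:
  delta_pos:
    - [-0.013, 0.0198, 0]
    - [-0.013, 0.0198, 0]
    - [-0.013, 0.0198, 0]
    - [-0.013, 0.0198, 0]
    - [-0.013, 0.0198, 0]
    - [-0.013, 0.0198, 0]
    - [-0.013, 0.0198, 0]
    - [-0.013, 0.0198, 0]
    - [-0.013, 0.0198, 0]
    - [-0.013, 0.0195, 0]
    - [0, 0, 0.01]
    - [0, 0, 0.01]
    - [0, 0, 0.01]
    - [0, 0, 0.01]
    - [0, 0, 0.01]
    - [0, 0, 0.01]
    - [0, 0, 0.01]
    - [0, 0, 0.01]
    - [0, 0, 0]
    - [0, 0, 0]
  roll: [0, 0, 0, 0, 0, 0, 0, 0, 0, 0, 0.132, 0.132, 0.132, 0.132, 0.132, 0.132, 0.132, 0.132, 0, 0]

```text
time: 10.1
tcp_pos: [0.625, 0.2171, 0.2458]
ee_rot: [-1.351, -2.835, 0.002]
ft_force: [0.4, -0.1, -1.2]
opening: 0.331
```

```bash
python3 - <<'E'
from h import *
s,R,th=st()
p,d,T,K=snap("wrist","w7")
crop(p,100,130,280,220,2.8,"w7c")
E
```

```text
t 10.1 tcp [625.  217.1 245.8] theta 129.02 tilt [-0.0019 -0.0008] F [ 0.4 -0.1 -1.2] op 0.331 q [ 0.23  0.61 -0.83  1.57  0.47  1.18 -0.01]
```

View pics/w7c.png

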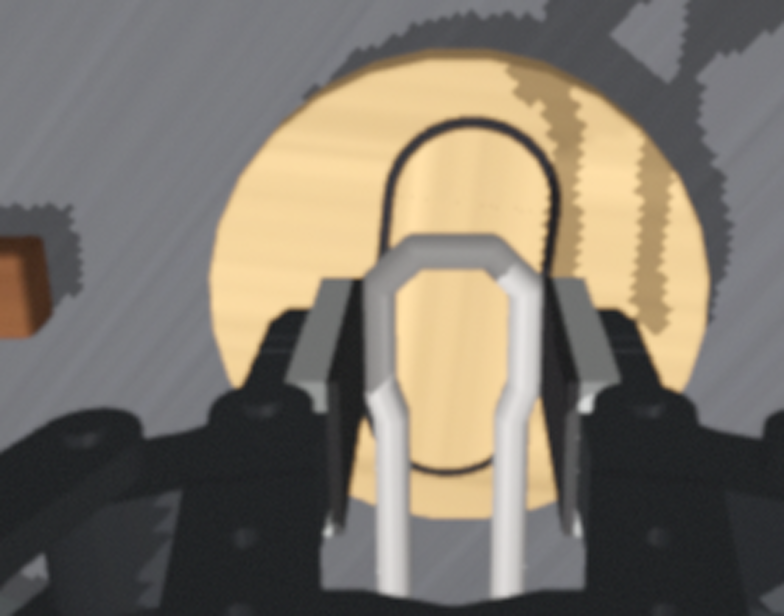

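```bash
python3 - <<'E'
from h import *
p,d,T,K=load("w7")
Tc=np.array([.6250,.2171,.2458]); R=Ro.from_rotvec([-1.351,-2.835,0.002]).as_matrix()
f=lambda x,y:(100+(x+.5)/2.8-.5,130+(y+.5)/2.8-.5)
for n,x,y,z in [("slot top",472,122,.015),("slot bot",448,471,.015),("L1",393,185,.015),("R1",556,185,.015),("L2",386,240,.015),("R2",551,240,.015),("BR",493,460,.015),("BL",400,455,.015),("clip end",455,235,.0758),("clipL",380,345,.0788),("clipR",524,345,.0788),("legL",393,590,.0788),("legR",508,590,.0788)]:
    P=ray(*f(x,y),T,K,z); print(n,np.round(P*1000,1),"tool",np.round((P-Tc)@R*1000,1))
goto(625.1,216.9,300,128.8)
E
```

```text
slot top [615.1 236.4  15. ] tool [ 21.1   4.9 230.8]
slot bot [665.3 166.   15. ] tool [-65.2  -0.5 230.8]
L1 [610.6 214.5  15. ] tool [  6.9 -12.5 230.8]
R1 [638.5 237.1  15. ] tool [  6.9  23.5 230.8]
L2 [617.3 203.3  15. ] tool [ -6.  -14.3 230.8]
R2 [646.1 226.6  15. ] tool [ -6.   22.7 230.8]
BR [671.8 175.1  15. ] tool [-62.2  10.3 230.8]
BL [653.6 162.1  15. ] tool [-60.8 -12.  230.8]
clip end [614.5 231.3  75.8] tool [ 17.6   1.1 170. ]
clipL [616.2 210.4  78.8] tool [  0.3 -10.7 167. ]
clipR [633.8 224.7  78.8] tool [  0.3  11.9 167. ]
legL [646.1 175.5  78.8] tool [-45.6  -9.5 167. ]
legR [661.3 187.9  78.8] tool [-45.6  10.1 167. ]
t 10.15 tcp [625.2 217.2 246.5] theta 128.99 tilt [-0.0009 -0.0002] F [-0.8 -0.4 -0.3] op 0.334 q [ 0.23  0.61 -0.83  1.57  0.47  1.18 -0.01]
delta tool mm [ -0.2  -0.3 -53.5] roll rad 0.0033
```

```bash
python3 - <<'E'
from h import *
def fit(name,c,z,rad,thr,ang=True):
    p,d,T,K=load(name)
    s=8
    # rectify to a world-aligned orthophoto, 0.5 mm/pixel around c
    n=240; g=(np.arange(n)-n/2)*0.5e-3
    X,Y=np.meshgrid(c[0]+g,c[1]+g)
    P=np.stack([X,Y,np.full_like(X,z)],-1)-T[:3,3]
    q=P@T[:3,:3]
    mu=(K[0]*q[...,0]/q[...,2]+K[2]).astype(np.float32); mv=(K[1]*q[...,1]/q[...,2]+K[3]).astype(np.float32)
    o=cv2.remap(p,mu,mv,cv2.INTER_CUBIC)
    g=cv2.cvtColor(o,cv2.COLOR_RGB2GRAY)
    bg=cv2.medianBlur(g,41); df=bg.astype(int)-g
    r=np.hypot(X-c[0],Y-c[1])
    m=(df>thr)&(r<rad)
    nl,lab,stt,_=cv2.connectedComponentsWithStats(m.astype(np.uint8))
    k=1+np.argmax(stt[1:,4]); 
    pts=np.stack([X[lab==k],Y[lab==k]],-1)*1000
    rc=cv2.minAreaRect(pts.astype(np.float32))
    pc=np.cov((pts-pts.mean(0)).T,aweights=np.clip(df[lab==k],1,None)); w,v=np.linalg.eigh(pc)
    print(name,c,len(pts),"rect",np.round(rc[0],1),np.round(rc[1],1),round(rc[2],1),"pca",round(np.degrees(np.arctan2(v[1,1],v[0,1])),1))
    cv2.imwrite(f"pics/o_{name}_{int(c[0]*1000)}.png",np.hstack([g,m.astype(np.uint8)*255]))
fit("top0",(.640,.198),.015,.05,12)
fit("w1",(.640,.198),.015,.05,15)
fit("top0",(.5119,-.386),.015,.05,12)
fit("top0",(.5575,.358),.015,.05,12)
fit("top0",(.646,-.226),.015,.05,12)
fit("w1",(.646,-.226),.015,.05,12)
E
```

```text
top0 (0.64, 0.198) 4523 rect [641.1 199.3] [43.9 92.4] 32.7 pca 122.4
w1 (0.64, 0.198) 3765 rect [640.5 200.6] [42.2 91.4] 32.7 pca 124.2
top0 (0.5119, -0.386) 4218 rect [ 512.7 -385.5] [49.3 72.8] 17.3 pca 124.6
top0 (0.5575, 0.358) 4180 rect [557.2 358.8] [67.5 66.5] -0.0 pca 114.3
top0 (0.646, -0.226) 3235 rect [ 647.  -225.8] [51.7 52.2] 16.7 pca 146.8
w1 (0.646, -0.226) 2799 rect [ 645.9 -224.1] [51.3 51.6] 45.0 pca 54.8
```

```bash
cd pics; ls -t o_*; python3 -c "
import cv2,numpy as np
a=[cv2.imread('o_top0_640.png'),cv2.imread('o_w1_640.png') if __import__('os').path.exists('o_w1_640.png') else cv2.imread('o_top0_511.png')]
cv2.imwrite('oo.png',np.vstack(a))"
```

```text
o_w1_646.png
o_top0_646.png
o_top0_557.png
o_top0_511.png
o_w1_640.png
o_top0_640.png
```

View pics/oo.png

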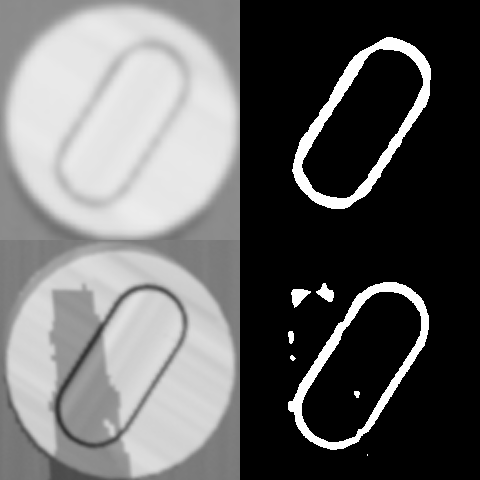

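arm_command:
  delta_pos:
    - [0.0005, 0.0035, 0]
    - [0, 0, 0]
    - [0, 0, 0.015]
    - [0, 0, 0.02]
    - [0, 0, 0.005]
    - [0, 0, 0]
    - [0, 0, 0]
  roll: [0, 0.11, 0, 0, 0, 0, 0]

```text
time: 10.85
tcp_pos: [0.628, 0.2198, 0.2072]
ee_rot: [1.509, 2.755, 0.001]
ft_force: [-1.0, -0.4, -0.9]
opening: 0.331
```

```bash
python3 - <<'E'
from h import *
s,R,th=st()
p,d,T,K=snap("wrist","w8")
crop(p,100,130,280,220,2.8,"w8c")
np.savez("pics/w8s.npz",Tc=s["tcp_pos"],R=R)
E
```

```text
t 10.85 tcp [628.  219.8 207.2] theta 122.57 tilt [0.0002 0.0004] F [-1.  -0.4 -0.9] op 0.331 q [ 0.2   0.64 -0.78  1.59  0.49  1.12 -0.14]
```

View pics/w8c.png

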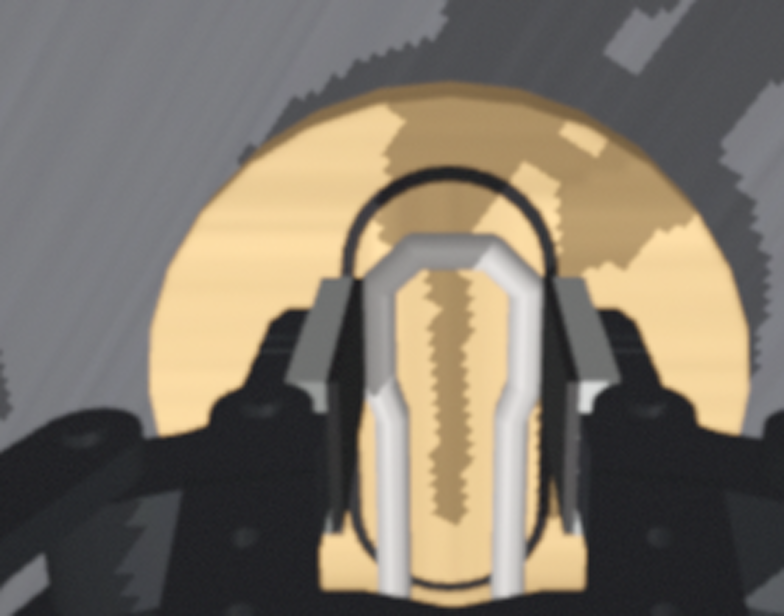

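```bash
python3 - <<'E'
from h import *
p,d,T,K=load("w8"); z=np.load("pics/w8s.npz"); Tc=z["Tc"];R=z["R"]
f=lambda x,y:(100+(x+.5)/2.8-.5,130+(y+.5)/2.8-.5)
for n,x,y,z in [("slot top",448,173,.015),("slot bot",450,585,.015),("L1",348,255,.015),("R1",551,255,.015),("BL",365,520,.015),("BR",541,520,.015),("clip end",455,235,Tc[2]-.170),("clipL",380,345,Tc[2]-.167),("clipR",524,345,Tc[2]-.167)]:
    P=ray(*f(x,y),T,K,z); print(n,np.round(P*1000,1),"tool",np.round((P-Tc)@R*1000,1))
L=(world(d,T,K)-Tc)@R*1000
m=(d>0)&(abs(L[...,1])<17)&(L[...,2]>150)&(L[...,2]<182)
print(np.sum(m),np.percentile(L[m][:,2],[0,2,50,98,100]))
for lo,hi in((10,20),(0,8),(-15,-5),(-30,-20),(-45,-35)):
    mm=m&(L[...,0]>lo)&(L[...,0]<hi)&(abs(L[...,1])<13); print(lo,mm.sum(),np.percentile(L[mm][:,2],[0,10,50,]) if mm.any() else "")
E
```

```text
slot top [616.7 237.7  15. ] tool [2.110e+01 1.000e-01 1.922e+02]
slot bot [663.6 164.7  15. ] tool [-65.7   0.3 192.2]
L1 [609.7 214.8  15. ] tool [  5.6 -18.1 192.2]
R1 [640.8 234.6  15. ] tool [  5.6  18.7 192.2]
BL [641.2 168.6  15. ] tool [-50.4 -16.5 192.2]
BR [670.5 187.2  15. ] tool [-50.4  18.3 192.2]
clip end [619.5 235.4  37.2] tool [ 17.6   1.2 170. ]
clipL [618.9 214.5  40.2] tool [  0.3 -10.6 167. ]
clipR [638.  226.6  40.2] tool [  0.3  12.1 167. ]
4324 [150.05483616 151.93703047 169.8204085  172.35328295 174.36003963]
10 746 [168.28063533 169.24016874 170.21243217]
0 298 [168.13118163 169.1180461  170.03158488]
-15 427 [167.61149476 168.9777697  169.98242333]
-30 463 [168.01403689 168.9705925  169.93168962]
-45 407 [167.69115879 168.88021687 169.84668271]
```

arm_command:
  delta_pos:
    - [0, 0, 0.01]
    - [0, 0, 0.005]
    - [0, 0, 0.0015]
    - [0, 0, 0.001]
    - [0, 0, 0]
  roll: [0, 0, 0, 0, 0]

```text
time: 11.4
tcp_pos: [0.6278, 0.2196, 0.1899]
ee_rot: [1.511, 2.754, -0.001]
ft_force: [-1.2, -0.8, 2.8]
opening: 0.331
```

Light contact (about 3 N). Release slowly and retreat.

arm_command:
  delta_pos:
    - [0, 0, 0]
    - [0, 0, 0]
    - [0, 0, 0]
    - [0, 0, 0]
    - [0, 0, -0.01]
    - [0, 0, -0.03]
    - [0, 0, -0.04]
    - [0, 0, -0.04]
    - [0, 0, 0]
    - [0, 0, 0]
  roll: [0, 0, 0, 0, 0, 0, 0, 0, 0, 0]
  gripper: 0.55

```text
time: 12.4
tcp_pos: [0.628, 0.22, 0.3114]
ee_rot: [1.51, 2.752, 0.003]
ft_force: [-0.1, -0.5, 0.3]
opening: 0.55
```

```bash
python3 - <<'E'
from h import *
s,R,th=st()
p,d,T,K=snap("wrist","w9")
crop(p,100,60,280,220,2.8,"w9c")
p,d,T,K=snap("top","t9")
crop(p,150,120,140,110,5.5,"t9c")
c=(.636,.007)
W=world(d,T,K)
m=(d>0)&(W[...,2]>.046)&(W[...,2]<.056)&(abs(W[...,0]-.636)<.05)&(abs(W[...,1]-.007)<.05)
q=(W[m]*1000); print("collar",q.mean(0),cv2.minEnclosingCircle(q[:,:2].astype(np.float32)))
m=(d>0)&(W[...,2]>.06)&(W[...,2]<.08)&(abs(W[...,0]-.636)<.03)&(abs(W[...,1]-.007)<.03)
q=(W[m]*1000); print("post",q.mean(0),cv2.minEnclosingCircle(q[:,:2].astype(np.float32)))
E
```

```text
t 12.4 tcp [628.  220.  311.4] theta 122.51 tilt [0.0029 0.0005] F [-0.1 -0.5  0.3] op 0.55 q [ 0.23  0.55 -0.84  1.5   0.42  1.28 -0.09]
collar [636.35076787   5.27236536  51.74812352] ((637.2814331054688, 5.812790393829346), 29.9982967376709)
post [636.52305312   5.98519647  68.50463572] ((636.5685424804688, 5.854267597198486), 11.433638572692871)
```

View pics/w9c.png

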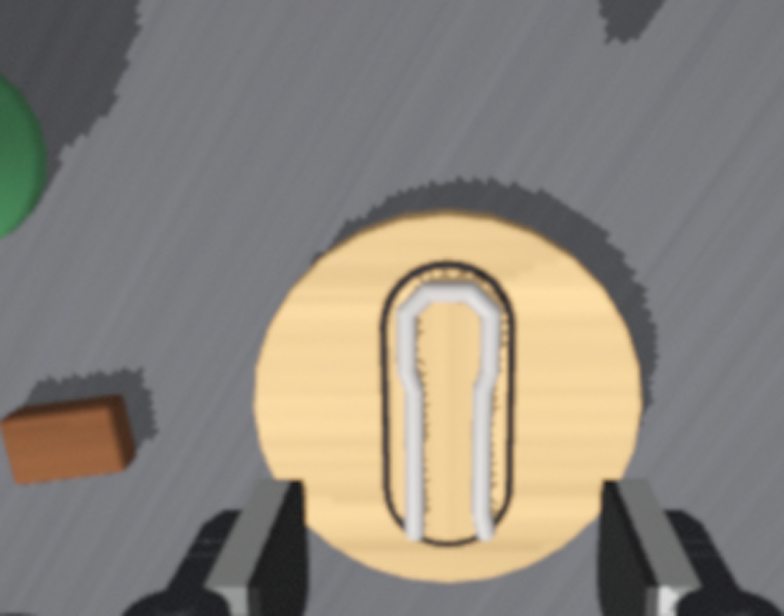

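View pics/t9c.png

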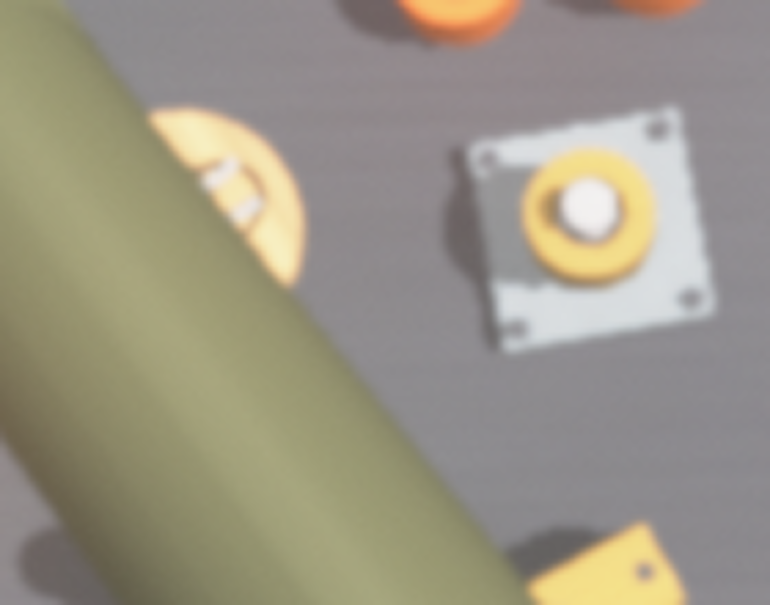

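```bash
python3 - <<'E'
from h import *
p,d,T,K=load("w9"); Tc=np.array([.628,.220,.3114]); R=Ro.from_rotvec([1.51,2.752,.003]).as_matrix()
f=lambda x,y:(100+(x+.5)/2.8-.5,60+(y+.5)/2.8-.5)
for n,x,y,z in [("slot top",448,264,.015),("slot bot",448,544,.015),("slot L",385,400,.015),("slot R",513,400,.015),("clip end",448,281,.018),("tipL",413,541,.018),("tipR",486,540,.018),("cL",408,360,.021),("cR",490,360,.021),("disc top",448,213,.015),("disc bot",448,581,.015)]:
    P=ray(*f(x,y),T,K,z); print(n,np.round(P*1000,1),"tool",np.round((P-Tc)@R*1000,1))
E
```

```text
slot top [617.  237.8  15. ] tool [ 21.3  -0.5 296.4]
slot bot [663.7 164.2  15. ] tool [-65.9  -0.7 296.5]
slot L [623.1 193.7  15. ] tool [-19.2 -19.2 296.4]
slot R [654.9 213.9  15. ] tool [-19.2  18.5 296.5]
clip end [619.3 234.2  18. ] tool [ 17.   -0.5 293.4]
tipL [653.4 160.6  18. ] tool [-63.3 -11.3 293.5]
tipR [672.  172.8  18. ] tool [-63.   10.9 293.5]
cL [621.7 209.3  21. ] tool [ -5.2 -11.9 290.4]
cR [641.3 221.8  21. ] tool [ -5.2  11.4 290.4]
disc top [609.3 249.9  15. ] tool [ 35.7  -0.5 296.4]
disc bot [670.5 153.5  15. ] tool [-78.6  -0.7 296.5]
```

```bash
python3 - <<'E'
from h import *
goto(636,7.2,311)
E
```

```text
t 12.5 tcp [627.5 219.3 308.6] theta 122.51 tilt [-0.0013 -0.001 ] F [-0.1  0.  -0.2] op 0.55 q [ 0.23  0.55 -0.84  1.5   0.42  1.28 -0.09]
delta tool mm [-183.5 -106.8   -2.2] roll rad 0.0
```

arm_command:
  delta_pos:
    - [-0.0184, -0.0107, 0]
    - [-0.0184, -0.0107, 0]
    - [-0.0184, -0.0107, 0]
    - [-0.0184, -0.0107, 0]
    - [-0.0184, -0.0107, 0]
    - [-0.0184, -0.0107, 0]
    - [-0.0184, -0.0107, 0]
    - [-0.0184, -0.0107, 0]
    - [-0.0184, -0.0107, 0]
    - [-0.0184, -0.0107, 0]
    - [0, 0, 0]
    - [0, 0, 0]
  roll: [0, 0, 0, 0, 0, 0, 0, 0, 0, 0, 0, 0]
  gripper: 1.0

```text
time: 13.7
tcp_pos: [0.636, 0.0069, 0.3082]
ee_rot: [-1.511, -2.752, 0.001]
ft_force: [1.1, -0.2, 0.3]
opening: 0.999
```

```bash
cat >> h.py <<'E'
def wsnap(name):
    s,R,th=st(); p,d,T,K=snap("wrist",name)
    Tc=np.array(s["tcp_pos"]); np.savez(f"pics/{name}_s.npz",Tc=Tc,R=R)
    return p,d,T,K,Tc,R
E
python3 - <<'E'
from h import *
p,d,T,K,Tc,R=wsnap("w10")
crop(p,120,100,280,220,2.8,"w10c")
W=world(d,T,K); L=(W-Tc)@R*1000
m=(d>0)&(W[...,2]>.046)&(W[...,2]<.056)&(abs(W[...,0]-.636)<.045)&(abs(W[...,1]-.007)<.045)
q=L[m]; print(len(q),q.mean(0),cv2.minEnclosingCircle(q[:,:2].astype(np.float32)))
print(np.round(np.percentile(W[m][:,2],[5,50,95])*1000,1))
m=(d>0)&(W[...,2]>.06)&(W[...,2]<.08)&(abs(W[...,0]-.636)<.03)&(abs(W[...,1]-.007)<.03)
q=L[m]; print("post",q.mean(0),cv2.minEnclosingCircle(q[:,:2].astype(np.float32)))
E
```

```text
t 13.7 tcp [636.    6.9 308.2] theta 122.46 tilt [-0.0023  0.0009] F [ 1.1 -0.2  0.3] op 0.999 q [ 0.57  0.48 -0.82  1.58  0.36  1.24  0.26]
4001 [  2.21166834   2.31811235 256.96740913] ((0.1654057502746582, 2.3148436546325684), 29.92443084716797)
[49.8 51.4 52.5]
post [  1.24494787   2.42828779 240.36516317] ((0.21608591079711914, 2.4996728897094727), 13.677508354187012)
```

View pics/w10c.png

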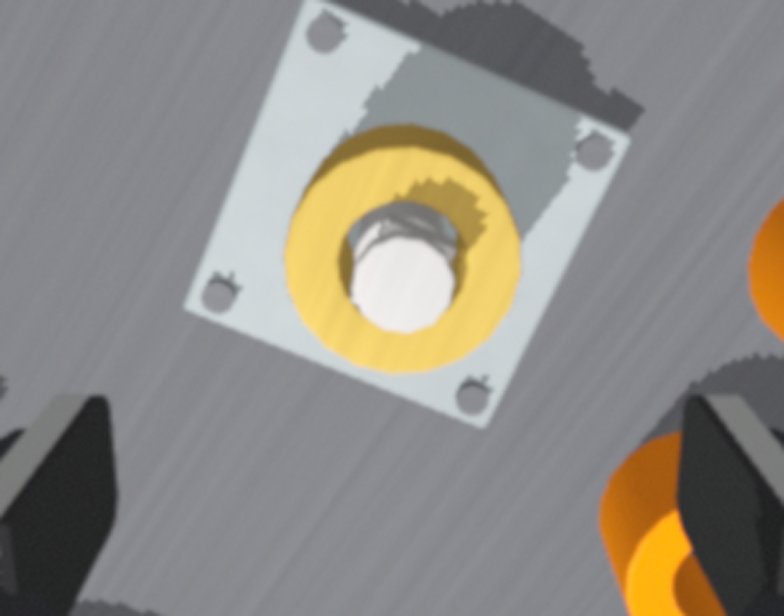

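arm_command:
  delta_pos:
    - [0, 0.0022, 0.02]
    - [0, 0, 0.03]
    - [0, 0, 0.03]
    - [0, 0, 0.02]
    - [0, 0, 0.012]
    - [0, 0, 0.004]
    - [0, 0, 0]
  roll: [0, 0, 0, 0, 0, 0, 0]
  grip_force: 70

```text
time: 14.45
tcp_pos: [0.6383, 0.0091, 0.1936]
ee_rot: [-1.509, -2.755, -0.001]
ft_force: [-0.7, -0.3, 0.1]
opening: 1.0
```

arm_command:
  delta_pos:
    - [0, 0, 0]
    - [0, 0, 0]
    - [0, 0, 0]
    - [0, 0, 0]
    - [0, 0, 0]
  roll: [0, 0, 0, 0, 0]
  gripper: 0.0
  grip_force: 70

```text
time: 14.95
tcp_pos: [0.6389, 0.0083, 0.1955]
ee_rot: [1.51, 2.752, 0.001]
ft_force: [-1.6, 0.0, 6.0]
opening: 0.683
```

```bash
python3 - <<'E'
from h import *
p,d,T,K,Tc,R=wsnap("w11")
crop(p,120,160,280,220,2.8,"w11c")
E
```

```text
t 14.95 tcp [638.9   8.3 195.5] theta 122.5 tilt [ 0.0023 -0.0006] F [-1.6  0.   6. ] op 0.683 q [ 0.52  0.6  -0.76  1.67  0.46  1.06  0.19]
```

View pics/w11c.png

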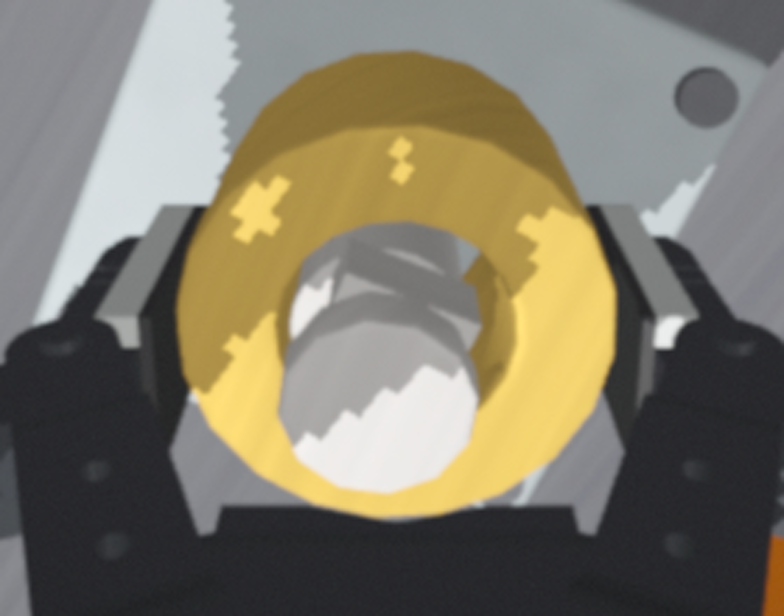

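arm_command:
  delta_pos:
    - [0, 0, -0.004]
    - [0, 0, -0.008]
    - [0, 0, -0.015]
    - [0, 0, -0.02]
    - [0, 0, -0.025]
    - [0, 0, -0.025]
    - [0, 0, -0.015]
    - [0, 0, 0]
    - [0, 0, 0]
  roll: [0, 0, 0, 0, 0, 0, 0, 0, 0]

```text
time: 15.9
tcp_pos: [0.638, 0.008, 0.3051]
ee_rot: [-1.511, -2.754, 0.001]
ft_force: [-0.7, -0.5, -3.8]
opening: 0.686
```

```bash
python3 - <<'E'
from h import *
p,d,T,K,Tc,R=wsnap("w12")
crop(p,120,160,280,220,2.8,"w12c")
W=world(d,T,K); L=(W-Tc)@R*1000
m=(d>0)&(L[...,2]>100)&(abs(L[...,1])<28)&(L[...,2]<165)&(abs(L[...,0])<40)
h,e=np.histogram(L[m][:,2],bins=np.arange(100,166,1)); print([(int(e[i]),int(h[i])) for i in np.argsort(-h)[:6]])
zt=e[np.argmax(h)]
m&=(abs(L[...,2]-zt-.5)<3); q=L[m][:,:2].astype(np.float32)
print(cv2.minEnclosingCircle(q))
goto(557.3,358.5,300)
E
```

```text
t 15.9 tcp [638.    8.  305.1] theta 122.51 tilt [-0.0005 -0.0005] F [-0.7 -0.5 -3.8] op 0.686 q [ 0.57  0.48 -0.82  1.58  0.37  1.24  0.26]
[(144, 6659), (143, 3939), (145, 1373), (100, 436), (146, 341), (101, 269)]
((1.1124461889266968, 0.8642458319664001), 30.15062141418457)
t 15.95 tcp [637.8   7.9 304.2] theta 122.5 tilt [-0.0021 -0.0003] F [ 0.1  0.4 -4.8] op 0.69 q [ 0.57  0.48 -0.82  1.58  0.37  1.24  0.26]
delta tool mm [338.9 120.5   4.3] roll rad 0.0
```

View pics/w12c.png

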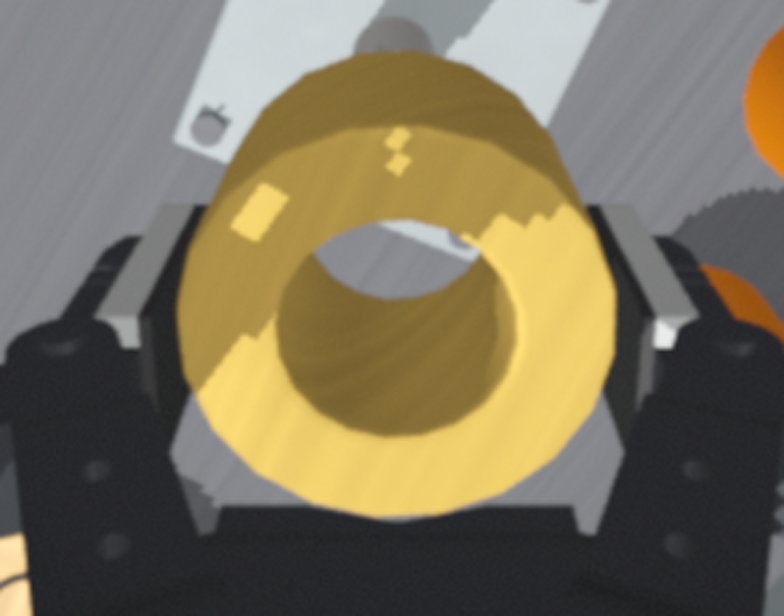

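arm_command:
  delta_pos:
    - [0.01, 0.0036, 0]
    - [0.02, 0.0071, 0]
    - [0.0286, 0.0102, 0]
    - [0.0286, 0.0102, 0]
    - [0.0286, 0.0102, 0]
    - [0.0286, 0.0102, 0]
    - [0.0286, 0.0102, 0]
    - [0.0286, 0.0102, 0]
    - [0.0286, 0.0102, 0]
    - [0.0286, 0.0102, 0]
    - [0.0286, 0.0102, 0]
    - [0.0286, 0.0102, 0]
    - [0.015, 0.0053, 0.02]
    - [0.008, 0.0025, 0.02]
    - [0, 0, 0]
    - [0, 0, 0]
  roll: [0, 0, 0, 0, 0, 0, 0, 0, 0, 0, 0, 0, 0, 0, 0, 0]

```text
time: 17.55
tcp_pos: [0.5578, 0.3576, 0.2639]
ee_rot: [-1.511, -2.753, 0.005]
ft_force: [0.6, -0.1, -3.0]
opening: 0.684
```

```bash
python3 - <<'E'
from h import *
p,d,T,K,Tc,R=wsnap("w13")
crop(p,100,60,320,250,2.4,"w13c")
E
```

```text
t 17.55 tcp [557.8 357.6 263.9] theta 122.47 tilt [-0.0022 -0.0025] F [ 0.6 -0.1 -3. ] op 0.684 q [ 0.01  0.59 -0.85  1.55  0.46  1.21 -0.36]
```

View pics/w13c.png

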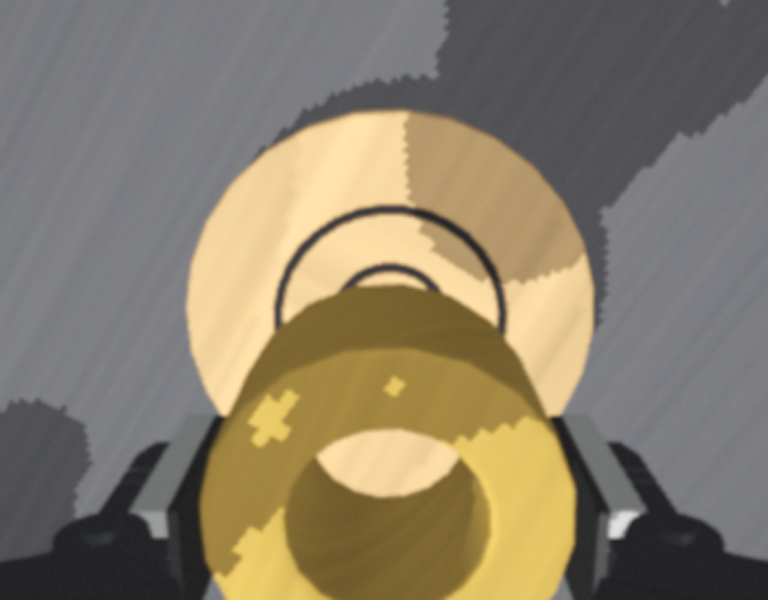

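```bash
python3 - <<'E'
from h import *
from scipy.optimize import least_squares
p,d,T,K=load("w13"); z=np.load("pics/w13_s.npz"); Tc,R=z["Tc"],z["R"]
f=lambda x,y:(100+(x+.5)/2.4-.5,60+(y+.5)/2.4-.5)
def circ(n,pts,z,r=None):
    q=np.array([((ray(*f(x,y),T,K,z)-Tc)@R*1000)[:2] for x,y in pts])
    fn=(lambda a:np.hypot(*(q-a[:2]).T)-(r or a[2]))
    s=least_squares(fn,[0,0,30]); print(n,np.round(s.x,1),"res",np.round(s.fun,1))
circ("ring66",[(390,209),(284,282),(278,322),(502,320),(495,275),(330,232),(450,232)],.015)
circ("ring34",[(390,268),(345,290),(437,290)],.015,17)
circ("disc",[(395,110),(250,160),(200,235),(187,300),(202,380),(595,300),(585,240),(545,170),(580,365)],.015)
ztop=Tc[2]-.1438
circ("collar top",[(390,348),(300,378),(240,425),(205,480),(201,520),(215,585),(545,430),(572,480),(574,520),(565,570)],ztop)
circ("bore",[(390,428),(320,460),(287,515),(300,575),(460,460),(490,515),(478,580)],ztop)
circ("bottom",[(388,284),(330,300),(280,340),(450,298),(500,345)],Tc[2]-.1838,30)
E
```

```text
ring66 [ 2.   1.5 31.5] res [ 0.9  0.3 -0.  -0.3  0.6 -0.7 -0.8]
ring34 [ 0.9  1.7 30. ] res [ 0.2 -0.2 -0.2]
disc [ 4.5  1.5 56.7] res [-0.9  0.1 -0.2 -0.   0.4  0.2  0.4  0.8 -0.9]
collar top [ 0.6  0.9 29.1] res [ 0.9 -0.7 -0.6  0.3  0.1  0.3 -0.1  0.3 -0.2 -0.3]
bore [ 0.7  1.1 16.3] res [ 0.9 -0.4 -0.2  0.1 -0.3 -0.5  0.4]
bottom [-0.9  1.  30. ] res [ 0.9 -0.  -1.   0.6 -1.2]
```

arm_command:
  delta_pos:
    - [0.0013, 0.0004, 0.015]
    - [0, 0, 0.02]
    - [0, 0, 0.015]
    - [0, 0, 0.008]
    - [0, 0, 0.004]
    - [0, 0, 0.001]
    - [0, 0, 0]
  roll: [0, 0, 0, 0, 0, 0, 0]

```text
time: 18.3
tcp_pos: [0.5576, 0.3603, 0.203]
ee_rot: [1.511, 2.754, 0.001]
ft_force: [-0.5, 0.4, -3.4]
opening: 0.684
```

```bash
python3 - <<'E'
from h import *
p,d,T,K,Tc,R=wsnap("w14")
crop(p,120,130,280,220,2.8,"w14c")
E
```

```text
t 18.3 tcp [557.6 360.3 203. ] theta 122.51 tilt [0.0007 0.0005] F [-0.5  0.4 -3.4] op 0.684 q [-0.02  0.66 -0.81  1.59  0.51  1.11 -0.39]
```

View pics/w14c.png

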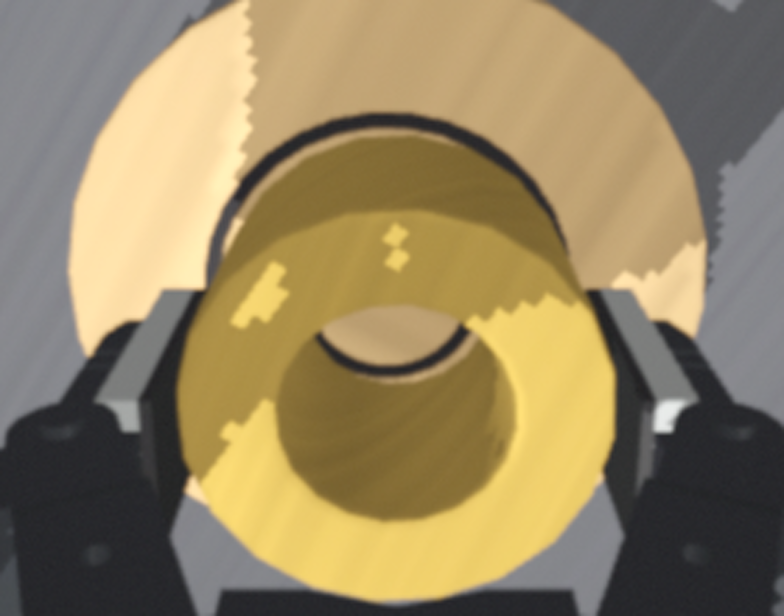

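```bash
python3 - <<'E'
from h import *
from scipy.optimize import least_squares
p,d,T,K=load("w14"); z=np.load("pics/w14_s.npz"); Tc,R=z["Tc"],z["R"]
f=lambda x,y:(120+(x+.5)/2.8-.5,130+(y+.5)/2.8-.5)
def circ(n,pts,z,r=None):
    q=np.array([((ray(*f(x,y),T,K,z)-Tc)@R*1000)[:2] for x,y in pts])
    fn=(lambda a:np.hypot(*(q-a[:2]).T)-(r or a[2]))
    s=least_squares(fn,[0,0,30]); print(n,np.round(s.x,1),"res",np.round(s.fun,1))
circ("ring66",[(388,120),(300,142),(238,195),(214,250),(475,140),(530,185),(558,235)],.015,33)
circ("ring34 through bore",[(390,372),(330,345),(455,343)],.015,17)
circ("disc",[(105,130),(72,230),(72,290),(690,170),(705,240),(660,110)],.015,57.5)
for b in (.1838,.1848):
  circ("bottom",[(395,136),(330,148),(270,185),(240,225),(460,146),(520,185),(555,232)],Tc[2]-b,30)
circ("collar top",[(396,209),(290,240),(215,310),(178,395),(600,330),(615,395),(396,600),(560,550),(230,540)],Tc[2]-.1438,30)
E
```

```text
ring66 [-1.6 -0.6 30. ] res [ 0.3  0.1 -0.1 -0.7  0.3 -0.2 -0.7]
ring34 through bore [ 2.  -0.2 30. ] res [ 0.7 -0.5 -0.4]
disc [-1.6 -0.5 30. ] res [ 0.3 -0.2 -0.7 -0.2 -0.7  0.2]
bottom [ 0.1  0.7 30. ] res [-0.1 -0.1  0.1  0.1  0.1 -0.1  0.1]
bottom [-0.1  0.7 30. ] res [-0.2 -0.1  0.1  0.2  0.1 -0.1  0.2]
collar top [ 0.7  1.2 30. ] res [ 0.1 -0.6 -1.1 -0.4 -0.7 -1.1 -1.6  0.1 -0.1]
```

arm_command:
  delta_pos:
    - [-0.001, -0.001, 0.001]
    - [0, 0, 0.0015]
    - [0, 0, 0.001]
    - [0, 0, 0.0005]
    - [0, 0, 0]
  roll: [0, 0, 0, 0, 0]

```text
time: 18.85
tcp_pos: [0.5571, 0.3587, 0.1986]
ee_rot: [1.511, 2.754, -0.0]
ft_force: [-0.7, -0.5, -2.2]
opening: 0.687
```

arm_command:
  delta_pos:
    - [0, 0, 0.0005]
    - [0, 0, 0.0005]
    - [0, 0, 0]
  roll: [0, 0, 0]

```text
time: 19.15
tcp_pos: [0.557, 0.3588, 0.1985]
ee_rot: [1.511, 2.754, -0.001]
ft_force: [-3.4, -3.9, 5.3]
opening: 0.687
```

Contact. Release and retreat.

arm_command:
  delta_pos:
    - [0, 0, 0]
    - [0, 0, 0]
    - [0, 0, 0]
    - [0, 0, 0]
    - [0, 0, -0.015]
    - [0, 0, -0.03]
    - [0, 0, -0.04]
    - [0, 0, -0.04]
    - [0, 0, 0]
    - [0, 0, 0]
  roll: [0, 0, 0, 0, 0, 0, 0, 0, 0, 0]
  gripper: 1.0

```text
time: 20.15
tcp_pos: [0.5571, 0.3592, 0.3247]
ee_rot: [1.51, 2.753, 0.004]
ft_force: [-0.3, -0.5, 0.0]
opening: 0.998
```

```bash
python3 - <<'E'
from h import *
p,d,T,K,Tc,R=wsnap("w15")
crop(p,120,80,280,220,2.8,"w15c")
E
```

```text
t 20.15 tcp [557.1 359.2 324.7] theta 122.52 tilt [0.0031 0.0014] F [-0.3 -0.5  0. ] op 0.998 q [ 0.02  0.54 -0.88  1.49  0.42  1.3  -0.33]
```

View pics/w15c.png

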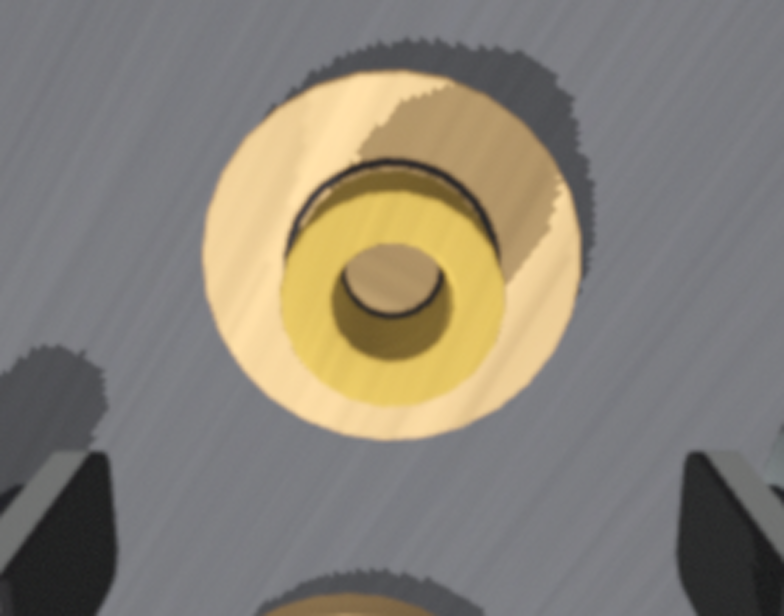

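```bash
cat >> h.py <<'E'
from scipy.optimize import least_squares
class M:
    def __init__(s,name,u0,v0,sc):
        s.p,s.d,s.T,s.K=load(name); z=np.load(f"pics/{name}_s.npz"); s.Tc,s.R=z["Tc"],z["R"]; s.f=lambda x,y:(u0+(x+.5)/sc-.5,v0+(y+.5)/sc-.5)
    def pt(s,n,x,y,z):
        P=ray(*s.f(x,y),s.T,s.K,z); print(n,np.round(P*1000,1),"tool",np.round((P-s.Tc)@s.R*1000,1)); return P
    def circ(s,n,pts,z,r=None):
        q=np.array([((ray(*s.f(x,y),s.T,s.K,z)-s.Tc)@s.R*1000)[:2] for x,y in pts])
        o=least_squares(lambda a:np.hypot(*(q-a[:2]).T)-(r or a[2]),[0,0,30]); 
        w=s.Tc*1000+s.R[:,:2]@o.x[:2]
        print(n,"tool",np.round(o.x,1),"world",np.round(w[:2],1),"res",np.round(o.fun,1))
E
python3 - <<'E'
from h import *
m=M("w15",120,80,2.8)
m.circ("disc",[(392,69),(270,113),(203,250),(230,345),(392,440),(530,385),(581,250),(540,140)],.015)
m.circ("ring66",[(393,161),(340,176),(300,220),(290,250),(445,176),(485,215),(496,250)],.015,33)
m.circ("ring34",[(392,316),(345,280),(365,305),(420,305),(441,278)],.015,17)
m.circ("top",[(392,189),(310,220),(282,298),(310,370),(392,406),(475,370),(506,298),(475,222)],.055)
m.circ("bore",[(392,244),(332,302),(392,361),(452,302)],.055)
m.circ("bottom",[(393,168),(345,182),(305,222),(440,180),(480,220)],.015,30)
goto(458,-210.9,324)
E
```

```text
disc tool [ 1.5 -0.2 57.2] world [556.1 360.3] res [ 0.3  0.3  0.1 -0.7  0.2  0.6 -0.5 -0.3]
ring66 tool [-1.  -0.2 30. ] world [557.5 358.3] res [ 0.8  0.3 -0.8 -1.1  0.1 -0.4 -1.3]
ring34 tool [ 3.5 -0.4 30. ] world [554.9 361.9] res [ 1.1 -1.1 -0.1 -0.1 -1.1]
top tool [ 1.7 -0.1 29.4] world [556.1 360.6] res [-0.3  0.5 -0.4  0.   0.3 -0.2  0.1  0. ]
bore tool [ 0.8 -0.4 15.8] world [556.4 359.6] res [ 0.1 -0.1  0.1 -0.1]
bottom tool [ 0.5 -0.2 30. ] world [556.7 359.5] res [ 0.3 -0.2 -0.1  0.1 -0.2]
t 20.2 tcp [556.9 358.6 322.9] theta 122.51 tilt [ 0.0007 -0.0002] F [-0.8 -0.5 -0.7] op 0.997 q [ 0.02  0.54 -0.87  1.5   0.42  1.3  -0.33]
delta tool mm [-427.1 -389.5   -1. ] roll rad 0.0
```

```bash
python3 - <<'E'
from h import *
goto(464,4.2,320,117.7)
E
```

```text
t 20.2 tcp [556.9 358.6 322.9] theta 122.51 tilt [ 0.0007 -0.0002] F [-0.8 -0.5 -0.7] op 0.997 q [ 0.02  0.54 -0.87  1.5   0.42  1.3  -0.33]
delta tool mm [-249.  -268.9    3. ] roll rad 0.0839
```

arm_command:
  delta_pos:
    - [-0.0166, -0.0179, 0]
    - [-0.0166, -0.0179, 0]
    - [-0.0166, -0.0179, 0]
    - [-0.0166, -0.0179, 0]
    - [-0.0166, -0.0179, 0]
    - [-0.0166, -0.0179, 0]
    - [-0.0166, -0.0179, 0]
    - [-0.0166, -0.0179, 0]
    - [-0.0166, -0.0179, 0]
    - [-0.0166, -0.0179, 0]
    - [-0.0166, -0.0179, 0]
    - [-0.0166, -0.0179, 0]
    - [-0.0166, -0.0179, 0]
    - [-0.0166, -0.0179, 0]
    - [-0.0166, -0.0183, 0]
    - [0, 0, 0]
    - [0, 0, 0]
    - [0, 0, 0]
  roll: [0, 0, 0, 0, 0, 0, 0, 0, 0, 0, 0, 0, 0, 0, 0, 0.084, 0, 0]

```text
time: 22.0
tcp_pos: [0.4638, 0.0045, 0.3218]
ee_rot: [-1.621, -2.689, 0.0]
ft_force: [0.4, 0.8, -0.0]
opening: 0.997
```

```bash
python3 - <<'E'
from h import *
p,d,T,K,Tc,R=wsnap("w16")
crop(p,120,80,280,220,2.8,"w16c")
W=world(d,T,K); L=(W-Tc)@R*1000
m=(d>0)&(W[...,2]>.046)&(W[...,2]<.056)&(abs(W[...,0]-.464)<.05)&(abs(W[...,1]-.004)<.05)
q=L[m]; print(len(q),q.mean(0),cv2.minAreaRect(q[:,:2].astype(np.float32)))
E
```

```text
t 22.0 tcp [463.8   4.5 321.8] theta 117.83 tilt [-0.0014  0.0006] F [ 0.4  0.8 -0. ] op 0.997 q [ 0.78  0.02 -0.85  1.98  0.02  1.15  0.42]
4441 [  3.15791138   1.62959486 272.43068231] ((1.661214828491211, 1.6574230194091797), (63.647705078125, 40.116065979003906), 0.255436509847641)
```

View pics/w16c.png

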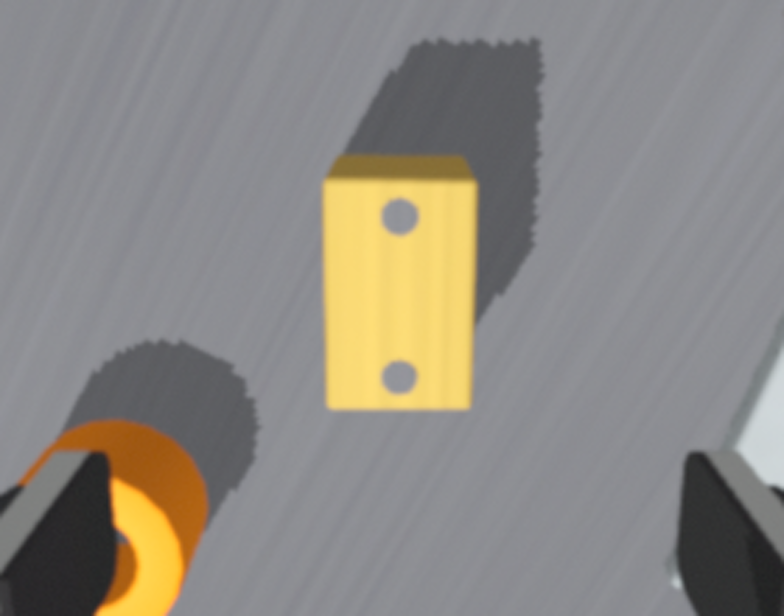

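```bash
python3 - <<'E'
from h import *
p,d,T,K=load("top0"); W=world(d,T,K)
m=np.zeros(d.shape,bool); m[225:265,290:330]=1; m&=(W[...,2]>.03)
z=np.load("pics/w16_s.npz")
c,r=cv2.minEnclosingCircle((W[m][:,:2]*1000).astype(np.float32)); print(c,r)
print((np.array([*c,30])-z["Tc"]*1000)@z["R"])
E
```

```text
(408.91754150390625, -73.64722442626953) 71.55119323730469
[-43.82311627 -84.71561014 291.84305602]
```

```bash
python3 - <<'E'
from h import *
p,d,T,K=load("top0")
z=np.load("pics/w16_s.npz")
P=ray(308.5,245.5,T,K,.04); print(P,(P-z["Tc"])@z["R"]*1000)
E
```

```text
[ 0.41979518 -0.11485641  0.04      ] [-85.33341673 -94.34105166 281.80482734]
```

arm_command:
  delta_pos:
    - [0.0017, 0.0015, 0.02]
    - [0, 0, 0.03]
    - [0, 0, 0.03]
    - [0, 0, 0.025]
    - [0, 0, 0.015]
    - [0, 0, 0.008]
    - [0, 0, 0.0035]
    - [0, 0, 0]
  roll: [0.0045, 0, 0, 0, 0, 0, 0, 0]
  gripper: 0.75

```text
time: 22.85
tcp_pos: [0.465, 0.0066, 0.1913]
ee_rot: [1.63, 2.685, 0.001]
ft_force: [-0.1, 0.8, 0.4]
opening: 0.749
```

arm_command:
  delta_pos:
    - [0, 0, 0]
    - [0, 0, 0]
    - [0, 0, 0]
    - [0, 0, 0]
    - [0, 0, 0]
  roll: [0, 0, 0, 0, 0]
  gripper: 0.0
  grip_force: 80

```text
time: 23.35
tcp_pos: [0.4649, 0.0062, 0.1921]
ee_rot: [1.631, 2.684, -0.001]
ft_force: [-1.8, -1.3, 6.3]
opening: 0.454
```

arm_command:
  delta_pos:
    - [0, 0, -0.004]
    - [0, 0, -0.01]
    - [0, 0, -0.02]
    - [0, 0, -0.03]
    - [0, 0, -0.03]
    - [0, 0, -0.02]
    - [0, 0, -0.01]
    - [0, 0, 0]
    - [0, 0, 0]
  roll: [0, 0, 0, 0, 0, 0, 0, 0, 0]

```text
time: 24.25
tcp_pos: [0.4639, 0.0064, 0.3139]
ee_rot: [-1.63, -2.684, 0.002]
ft_force: [0.3, 1.0, -8.2]
opening: 0.453
```

```bash
python3 - <<'E'
from h import *
p,d,T,K,Tc,R=wsnap("w17")
crop(p,120,130,280,220,2.8,"w17c")
W=world(d,T,K); L=(W-Tc)@R*1000
m=(d>0)&(L[...,2]>115)&(L[...,2]<165)&(abs(L[...,1])<19.3)&(abs(L[...,0])<45)
h,e=np.histogram(L[m][:,2],bins=np.arange(115,166,1)); print([(int(e[i]),int(h[i])) for i in np.argsort(-h)[:6]])
zt=e[np.argmax(h)]; m&=abs(L[...,2]-zt-.5)<3; print(cv2.minAreaRect(L[m][:,:2].astype(np.float32)))
goto(512.4,-385.8,310,107.3)
E
```

```text
t 24.25 tcp [463.9   6.4 313.9] theta 117.44 tilt [-0.0019 -0.0001] F [ 0.3  1.  -8.2] op 0.453 q [ 0.79  0.03 -0.87  1.98  0.03  1.14  0.39]
[(142, 8619), (143, 4125), (141, 1771), (144, 358), (150, 97), (148, 93)]
((2.575654983520508, -0.00325775146484375), (61.620384216308594, 38.58349609375), 0.0037314731162041426)
t 24.3 tcp [463.8   6.4 313.6] theta 117.44 tilt [-0.0027  0.0003] F [ 0.3  1.2 -8.4] op 0.453 q [ 0.79  0.03 -0.87  1.98  0.03  1.14  0.39]
delta tool mm [-370.4 -137.6    3.3] roll rad 0.1771
```

View pics/w17c.png

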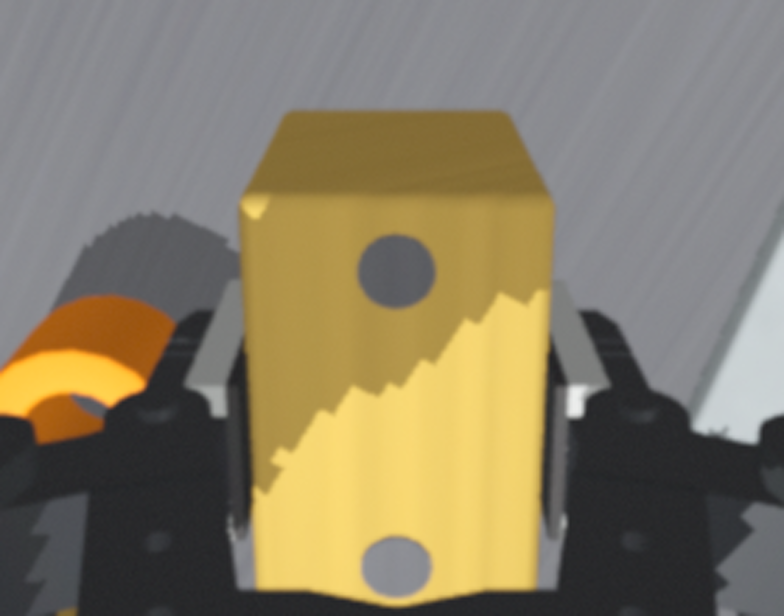

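arm_command:
  delta_pos:
    - [-0.01, -0.0037, 0]
    - [-0.018, -0.0067, 0]
    - [-0.0245, -0.0091, 0]
    - [-0.0245, -0.0091, 0]
    - [-0.0245, -0.0091, 0]
    - [-0.0245, -0.0091, 0]
    - [-0.0245, -0.0091, 0]
    - [-0.0245, -0.0091, 0]
    - [-0.0245, -0.0091, 0]
    - [-0.0245, -0.0091, 0]
    - [-0.0245, -0.0091, 0]
    - [-0.0245, -0.0091, 0]
    - [-0.0245, -0.0091, 0]
    - [-0.0245, -0.0091, 0]
    - [-0.0245, -0.0091, 0]
    - [-0.018, -0.0067, 0]
    - [-0.006, -0.0022, 0]
    - [0, 0, 0]
    - [0, 0, 0]
    - [0, 0, 0]
  roll: [0, 0, 0, 0, 0, 0, 0, 0, 0, 0, 0, 0, 0, 0, 0, 0, 0, 0.09, 0.087, 0]

```text
time: 26.3
tcp_pos: [0.5129, -0.3854, 0.3135]
ee_rot: [-1.86, -2.528, -0.0]
ft_force: [0.0, -0.3, -9.7]
opening: 0.456
```

```bash
python3 - <<'E'
from h import *
goto(512.4,-385.8,235,107.3)
E
```

```text
t 26.3 tcp [ 512.9 -385.4  313.5] theta 107.31 tilt [-0.0021  0.0019] F [ 0.  -0.3 -9.7] op 0.456 q [ 1.03  0.41 -0.55  1.57  0.23  1.22  0.75]
delta tool mm [-0.4 -0.5 78.5] roll rad 0.0001
```

Shift camera-side view: lower to z≈0.25 then look.

arm_command:
  delta_pos:
    - [0, 0, 0.02]
    - [0, 0, 0.03]
    - [0, 0, 0.01]
    - [0, 0, 0]
    - [0, 0, 0]
  roll: [0, 0, 0, 0, 0]

```text
time: 26.8
tcp_pos: [0.5136, -0.3859, 0.2557]
ee_rot: [1.861, 2.53, 0.0]
ft_force: [0.5, -0.1, -8.4]
opening: 0.453
```

```bash
python3 - <<'E'
from h import *
p,d,T,K,Tc,R=wsnap("w18")
crop(p,100,50,320,250,2.5,"w18c")
E
```

```text
t 26.8 tcp [ 513.6 -385.9  255.7] theta 107.35 tilt [ 0.0007 -0.0003] F [ 0.5 -0.1 -8.4] op 0.453 q [ 1.02  0.47 -0.54  1.62  0.26  1.12  0.72]
```

View pics/w18c.png

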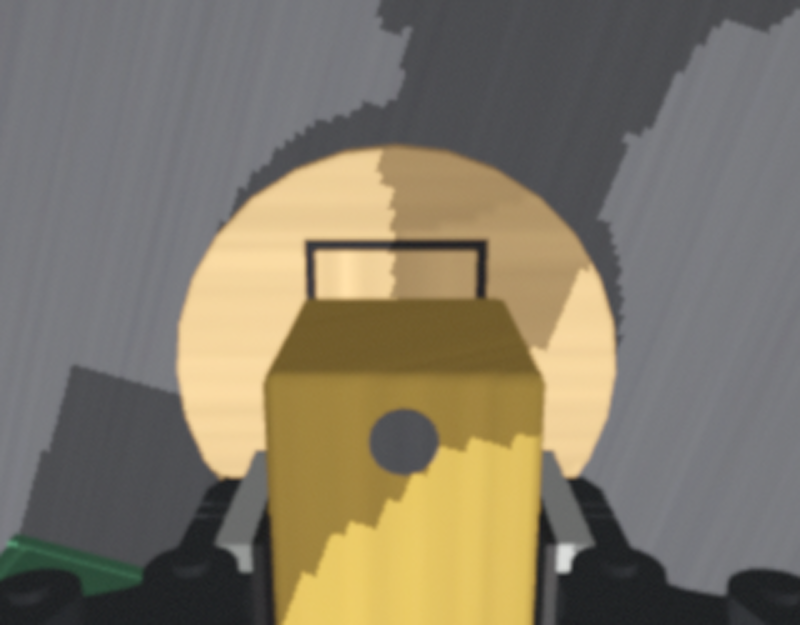

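```bash
python3 - <<'E'
from h import *
m=M("w18",100,50,2.5)
m.pt("rTL",309,245,.015); m.pt("rTR",483,244,.015); m.pt("rL",311,295,.015); m.pt("rR",484,295,.015)
m.circ("disc",[(395,145),(260,195),(195,270),(177,355),(200,460),(530,190),(595,270),(617,350),(590,450)],.015,57.5)
zt=m.Tc[2]-.1418; zb=zt-.05
m.pt("topL",265,375,zt); m.pt("topR",544,376,zt); m.pt("hole",404,441,zt)
m.pt("botL",305,299,zb); m.pt("botR",502,299,zb)
n=M("w17",120,130,2.8); zt=n.Tc[2]-.1418
n.pt("h1",396,271,zt); n.pt("h2",396,567,zt);n.pt("TL",239,196,zt);n.pt("TR",554,197,zt)
E
```

```text
rTL [ 481.5 -359.    15. ] tool [ 35.4 -22.8 240.6]
rTR [ 522.8 -345.8   15. ] tool [ 35.6  20.5 240.7]
rL [ 485.4 -371.1   15. ] tool [ 22.7 -22.7 240.6]
rR [ 527.2 -358.1   15. ] tool [ 22.6  21.1 240.7]
disc tool [ 1.7 -1.4 30. ] world [ 511.8 -384.7] res [ 0.5 -0.8 -0.3 -0.9  0.1  0.1 -0.3 -0.  -1.5]
topL [ 486.4 -359.6  113.9] tool [ 33.3 -18.2 141.8]
topR [ 523.  -348.3  113.9] tool [ 33.1  20.  141.8]
hole [ 507.5 -363.2  113.9] tool [ 23.6   0.8 141.8]
botL [ 486.5 -360.2   63.9] tool [ 32.7 -18.4 191.8]
botR [ 523.  -348.9   63.9] tool [ 32.6  19.9 191.8]
h1 [453.6  27.3 172.1] tool [ 23.2   0.8 141.8]
h2 [473.8 -11.6 172.1] tool [-20.5   0.7 141.8]
TL [432.   27.2 172.1] tool [ 33.1 -18.5 141.9]
TR [466.3  44.9 172.1] tool [ 33.   20.1 141.8]
```

arm_command:
  delta_pos:
    - [-0.0004, -0.0017, 0.015]
    - [0, 0, 0.017]
    - [0, 0, 0.01]
    - [0, 0, 0.004]
    - [0, 0, 0.001]
    - [0, 0, 0]
    - [0, 0, 0]
  roll: [0, 0, 0, 0, 0, 0, 0]

```text
time: 27.55
tcp_pos: [0.512, -0.3867, 0.2081]
ee_rot: [1.862, 2.53, 0.0]
ft_force: [0.2, -0.1, -7.8]
opening: 0.457
```

```bash
python3 - <<'E'
from h import *
p,d,T,K,Tc,R=wsnap("w19")
crop(p,100,70,320,250,2.5,"w19c")
E
```

```text
t 27.55 tcp [ 512.  -386.7  208.1] theta 107.31 tilt [ 0.0006 -0.0003] F [ 0.2 -0.1 -7.8] op 0.457 q [ 1.01  0.52 -0.52  1.66  0.29  1.04  0.7 ]
```

View pics/w19c.png

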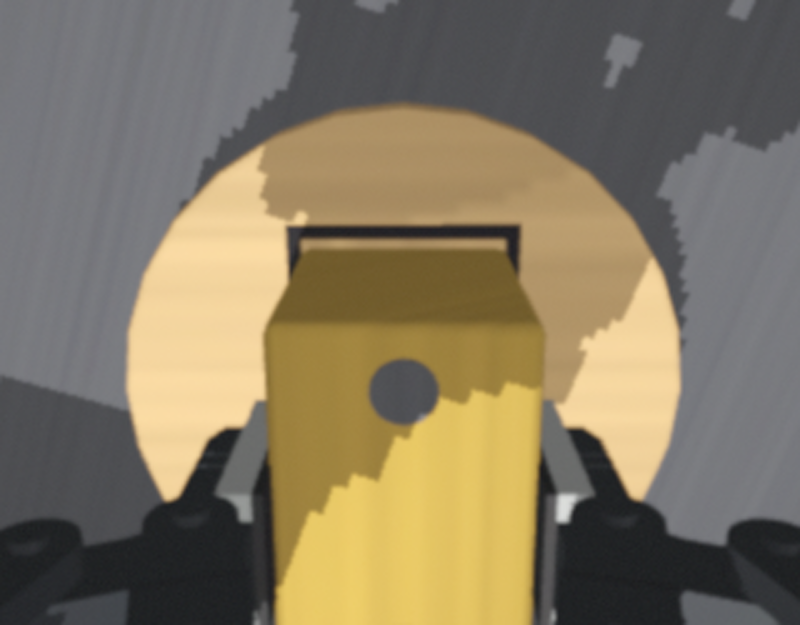

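arm_command:
  delta_pos:
    - [0, 0, 0.0007]
    - [0, 0, 0.0006]
    - [0, 0, 0.0005]
    - [0, 0, 0]
  roll: [0, 0, 0, 0]

```text
time: 28.0
tcp_pos: [0.5119, -0.3867, 0.2072]
ee_rot: [1.862, 2.53, -0.001]
ft_force: [-2.1, 1.5, 0.2]
opening: 0.456
```

arm_command:
  delta_pos:
    - [0, 0, 0]
    - [0, 0, 0]
    - [0, 0, 0]
    - [0, 0, 0]
    - [0, 0, -0.015]
    - [0, 0, -0.03]
    - [0, 0, -0.04]
    - [0, 0, -0.03]
    - [0, 0, 0]
    - [0, 0, 0]
  roll: [0, 0, 0, 0, 0, 0, 0, 0, 0, 0]
  gripper: 0.85

```text
time: 29.0
tcp_pos: [0.5121, -0.3867, 0.3231]
ee_rot: [1.86, 2.528, -0.001]
ft_force: [-0.0, -0.1, 0.0]
opening: 0.852
```

```bash
python3 - <<'E'
from h import *
p,d,T,K,Tc,R=wsnap("w20")
crop(p,120,70,280,220,2.8,"w20c")
goto(458,-210.9,320)
E
```

```text
t 29.0 tcp [ 512.1 -386.7  323.1] theta 107.3 tilt [ 0.0021 -0.0021] F [-0.  -0.1  0. ] op 0.852 q [ 1.04  0.4  -0.55  1.56  0.22  1.24  0.75]
t 29.05 tcp [ 511.6 -386.6  321.6] theta 107.3 tilt [-0.     -0.0005] F [-0.9  0.3 -0.5] op 0.853 q [ 1.04  0.41 -0.55  1.56  0.22  1.24  0.75]
delta tool mm [183.7   1.1   1.5] roll rad 0.0
```

View pics/w20c.png

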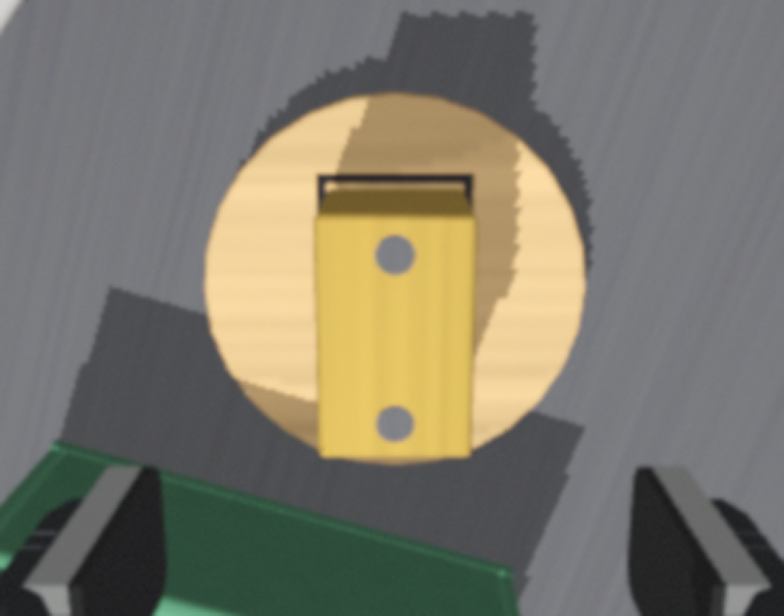

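arm_command:
  delta_pos:
    - [0.012, 0, 0]
    - [0.02, 0, 0]
    - [0.025, 0, 0]
    - [0.025, 0, 0]
    - [0.025, 0, 0]
    - [0.025, 0, 0]
    - [0.025, 0, 0]
    - [0.018, 0, 0]
    - [0.0087, 0.001, 0]
    - [0, 0, 0]
    - [0, 0, 0]
  roll: [0, 0, 0, 0, 0, 0, 0, 0, 0, 0, 0]

```text
time: 30.15
tcp_pos: [0.4581, -0.2118, 0.3212]
ee_rot: [1.863, 2.529, -0.001]
ft_force: [0.1, -0.5, -0.4]
opening: 0.851
```

```bash
python3 - <<'E'
from h import *
p,d,T,K,Tc,R=wsnap("w21")
crop(p,120,70,280,220,2.8,"w21c")
W=world(d,T,K); L=(W-Tc)@R*1000
c=np.array([.458,-.211])
for lo,hi in((.01,.07),(.02,.045),(.040,.0465),(.055,.065)):
    m=(d>0)&(W[...,2]>lo)&(W[...,2]<hi)&(np.hypot(W[...,0]-c[0],W[...,1]-c[1])<.035)
    q=L[m]; print(lo,len(q),np.round(q.mean(0),1),np.round(W[m].max(0)*1000,1),cv2.minEnclosingCircle(q[:,:2].astype(np.float32)))
E
```

```text
t 30.15 tcp [ 458.1 -211.8  321.2] theta 107.25 tilt [ 0.0002 -0.0006] F [ 0.1 -0.5 -0.4] op 0.851 q [ 1.01  0.12 -0.66  1.89  0.08  1.16  0.62]
0.01 2856 [  6.9   0.7 269.9] [ 479.7 -187.9   61.1] ((2.451751708984375, 0.5927878618240356), 21.912385940551758)
0.02 288 [ 19.8   0.9 287. ] [ 479.5 -187.9   45. ] ((2.6256301403045654, 0.5859880447387695), 21.911691665649414)
0.04 175 [ 15.8   0.9 276.6] [ 479.7 -188.    46.5] ((2.451751708984375, 0.5927878618240356), 21.912385940551758)
0.055 1427 [  3.    0.6 263.7] [ 474.  -193.5   61.1] ((2.78053879737854, 0.5014564990997314), 16.73224639892578)
```

View pics/w21c.png

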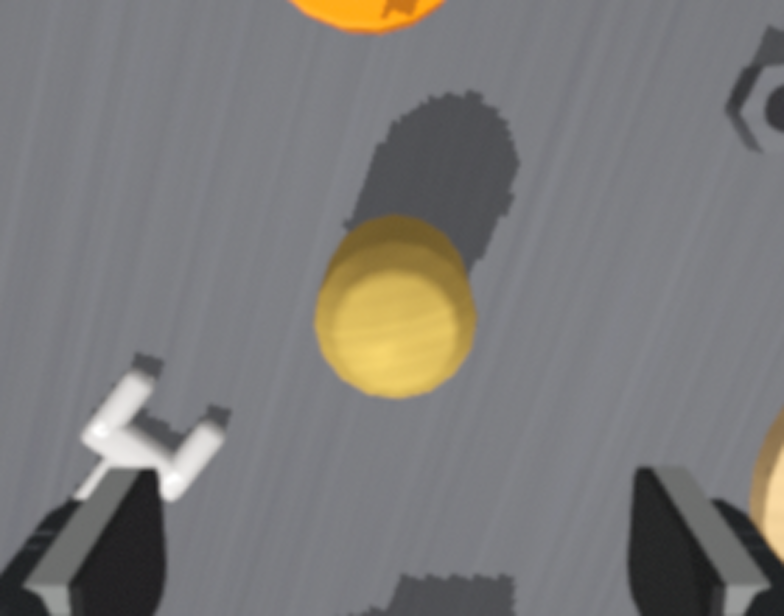

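```bash
python3 - <<'E'
from h import *
m=M("w21",120,70,2.8)
m.pt("wr",222,430,.008); m.pt("wr2",150,380,.008); m.pt("wr3",170,495,.008)
W=world(m.d,m.T,m.K); 
for x,y in((200,450),(130,400)):
    u,v=m.f(x,y); print(W[int(round(v)),int(round(u))])
E
```

```text
wr [ 418.9 -270.2    8. ] tool [-44.  -54.8 313.2]
wr2 [ 393.1 -260.6    8. ] tool [-27.1 -76.6 313.2]
wr3 [ 408.3 -297.2    8. ] tool [-66.6 -72.9 313.2]
[ 0.41357869 -0.27915545  0.00695564]
[ 0.38840911 -0.26998245  0.00678288]
```

arm_command:
  delta_pos:
    - [0.0026, 0.0004, 0.02]
    - [0, 0, 0.03]
    - [0, 0, 0.03]
    - [0, 0, 0.025]
    - [0, 0, 0.015]
    - [0, 0, 0.008]
    - [0, 0, 0.003]
    - [0, 0, 0]
  roll: [0, 0, 0, 0, 0, 0, 0, 0]
  gripper: 0.8

```text
time: 31.0
tcp_pos: [0.4581, -0.2087, 0.1906]
ee_rot: [1.862, 2.529, 0.0]
ft_force: [-0.3, 0.1, 0.3]
opening: 0.801
```

arm_command:
  delta_pos:
    - [0, 0, 0]
    - [0, 0, 0]
    - [0, 0, 0]
    - [0, 0, 0]
    - [0, 0, 0]
  roll: [0, 0, 0, 0, 0]
  gripper: 0.0
  grip_force: 80

```text
time: 31.5
tcp_pos: [0.4581, -0.2087, 0.1917]
ee_rot: [1.861, 2.529, -0.001]
ft_force: [-1.5, 1.1, 5.7]
opening: 0.483
```

arm_command:
  delta_pos:
    - [0, 0, -0.004]
    - [0, 0, -0.01]
    - [0, 0, -0.02]
    - [0, 0, -0.03]
    - [0, 0, -0.03]
    - [0, 0, -0.02]
    - [0, 0, -0.01]
    - [0, 0, 0]
    - [0, 0, 0]
  roll: [0, 0, 0, 0, 0, 0, 0, 0, 0]

```text
time: 32.4
tcp_pos: [0.4571, -0.2082, 0.3133]
ee_rot: [-1.861, -2.529, 0.001]
ft_force: [-0.2, 0.4, -4.9]
opening: 0.484
```

```bash
python3 - <<'E'
from h import *
p,d,T,K,Tc,R=wsnap("w22")
crop(p,120,130,280,220,2.8,"w22c")
W=world(d,T,K); L=(W-Tc)@R*1000
m=(d>0)&(L[...,2]>115)&(L[...,2]<195)&(abs(L[...,1])<19.3)&(abs(L[...,0])<45)
print(np.percentile(L[m][:,2],[0,1,5]))
goto(646.3,-225.5,312)
E
```

```text
t 32.4 tcp [ 457.1 -208.2  313.3] theta 107.3 tilt [-0.0015  0.0005] F [-0.2  0.4 -4.9] op 0.484 q [ 1.01  0.12 -0.67  1.91  0.08  1.14  0.61]
[115.85725778 131.67424734 132.35330411]
t 32.45 tcp [ 457.  -208.2  312.8] theta 107.3 tilt [-0.0022  0.0012] F [-0.2  1.2 -4.7] op 0.487 q [ 1.01  0.12 -0.67  1.91  0.08  1.14  0.61]
delta tool mm [-72.8 175.6   0.4] roll rad 0.0
```

View pics/w22c.png

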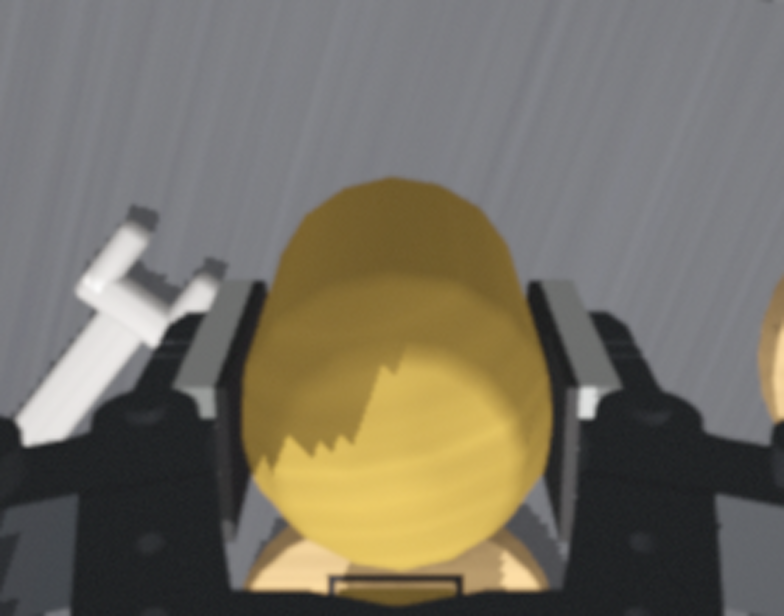

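arm_command:
  delta_pos:
    - [-0.0048, 0.0116, 0]
    - [-0.008, 0.019, 0]
    - [-0.0103, 0.025, 0]
    - [-0.0103, 0.025, 0]
    - [-0.0103, 0.025, 0]
    - [-0.0103, 0.025, 0]
    - [-0.0103, 0.025, 0]
    - [-0.006, 0.014, 0.02]
    - [-0.0025, 0.006, 0.03]
    - [0, 0, 0.008]
    - [0, 0, 0]
    - [0, 0, 0]
  roll: [0, 0, 0, 0, 0, 0, 0, 0, 0, 0, 0, 0]

```text
time: 33.65
tcp_pos: [0.6472, -0.2258, 0.2564]
ee_rot: [1.862, 2.53, 0.0]
ft_force: [-0.0, 0.4, -3.7]
opening: 0.483
```

```bash
python3 - <<'E'
from h import *
p,d,T,K,Tc,R=wsnap("w23")
crop(p,100,50,320,250,2.5,"w23c")
E
```

```text
t 33.65 tcp [ 647.2 -225.8  256.4] theta 107.28 tilt [0.0001 0.0001] F [-0.   0.4 -3.7] op 0.483 q [ 0.74  0.57 -0.62  1.5   0.35  1.18  0.37]
```

View pics/w23c.png

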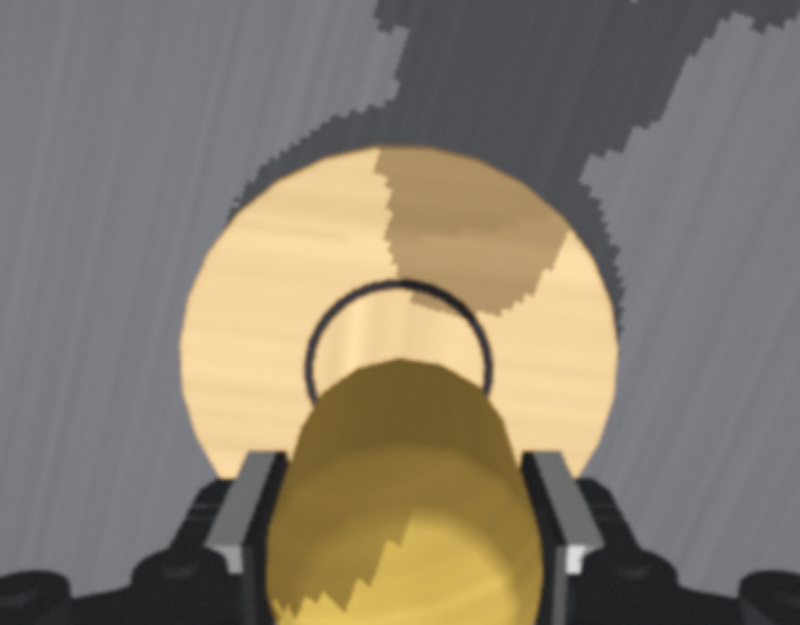

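```bash
python3 - <<'E'
from h import *
m=M("w23",100,50,2.5)
m.circ("ring50",[(400,283),(350,297),(320,328),(309,365),(314,400),(455,299),(482,333),(490,370)],.015)
m.circ("disc",[(405,146),(285,180),(215,240),(182,330),(185,390),(205,450),(520,180),(585,245),(617,345),(600,440)],.015,57.5)
zb=m.Tc[2]-.1915
m.circ("bottom",[(402,359),(350,374),(320,400),(450,371),(483,395)],zb,22)
zs=m.Tc[2]-.1455
m.circ("shoulder",[(405,445),(330,463),(290,495),(268,555),(270,600),(470,460),(515,490),(541,550),(537,610)],zs,22)
E
```

```text
ring50 tool [ 2.  -0.3 23.7] world [ 646.3 -224. ] res [-0.1 -0.1 -0.1 -0.   0.2  0.3 -0.  -0.2]
disc tool [ 1.8 -0.2 30. ] world [ 646.4 -224.1] res [ 0.1 -0.6  0.2 -0.3 -0.9 -0.9  0.  -0.4 -1.  -1. ]
bottom tool [-1.8  0.7 30. ] world [ 648.4 -227.3] res [ 0.4  0.  -0.3 -0.1 -0.2]
shoulder tool [-0.6  0.9 30. ] world [ 648.2 -226.1] res [ 0.   0.1  0.  -0.9 -1.  -0.2  0.  -0.9 -1. ]
```

arm_command:
  delta_pos:
    - [0.001, -0.0011, 0.015]
    - [0, 0, 0.017]
    - [0, 0, 0.01]
    - [0, 0, 0.003]
    - [0, 0, 0.001]
    - [0, 0, 0]
    - [0, 0, 0]
  roll: [0, 0, 0, 0, 0, 0, 0]

```text
time: 34.4
tcp_pos: [0.646, -0.225, 0.2109]
ee_rot: [1.861, 2.529, 0.001]
ft_force: [0.2, 0.2, -4.4]
opening: 0.49
```

```bash
python3 - <<'E'
from h import *
p,d,T,K,Tc,R=wsnap("w24")
crop(p,140,110,240,190,3.3,"w24c")
E
```

```text
t 34.4 tcp [ 646.  -225.   210.9] theta 107.3 tilt [ 0.0012 -0.0004] F [ 0.2  0.2 -4.4] op 0.49 q [ 0.73  0.62 -0.6   1.54  0.37  1.1   0.35]
```

View pics/w24c.png

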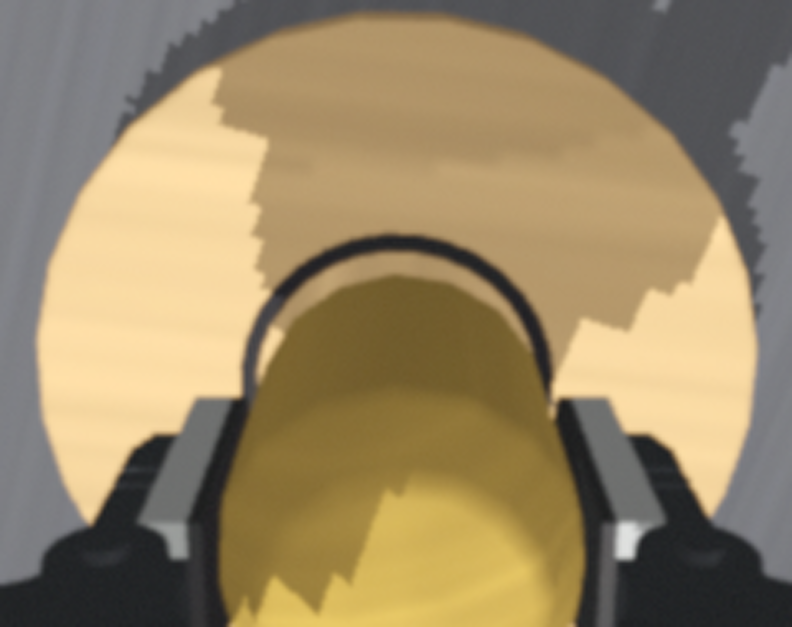

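```bash
python3 - <<'E'
from h import *
m=M("w24",140,110,3.3)
m.circ("ring50",[(398,243),(330,262),(280,305),(256,355),(249,390),(470,265),(515,305),(540,350),(547,385)],.015,25)
m.circ("disc",[(405,13),(280,33),(125,128),(75,205),(38,340),(60,460),(530,37),(640,100),(715,190),(757,345),(740,455)],.015,57.5)
for b in(.1915,.1925):
  m.circ("bottom",[(398,274),(350,285),(310,315),(280,355),(450,283),(495,310),(525,355)],m.Tc[2]-b,22)
E
```

```text
ring50 tool [-1.7  0.3 30. ] world [ 646.8 -226.6] res [ 1.2  0.5 -0.5 -1.3 -1.3  0.3 -0.7 -1.1 -1.3]
disc tool [ 1.2  0.4 30. ] world [ 646.  -223.8] res [ 0.1 -0.1  0.1 -0.5 -0.6 -1.3 -0.  -0.1 -0.3 -0.9 -1.1]
bottom tool [-1.8  1.1 30. ] world [ 647.6 -226.4] res [ 0.6  0.4 -0.5 -0.8  0.3 -0.1 -1. ]
bottom tool [-2.   1.1 30. ] world [ 647.7 -226.7] res [ 0.6  0.4 -0.5 -0.7  0.3 -0.1 -1. ]
```

arm_command:
  delta_pos:
    - [0.0012, -0.0007, 0.001]
    - [0, 0, 0.0015]
    - [0, 0, 0.001]
    - [0, 0, 0.0005]
    - [0, 0, 0]
  roll: [0, 0, 0, 0, 0]

```text
time: 34.95
tcp_pos: [0.6446, -0.224, 0.2068]
ee_rot: [-1.862, -2.53, 0.001]
ft_force: [-2.8, 0.1, 0.8]
opening: 0.484
```

arm_command:
  delta_pos:
    - [0, 0, 0]
    - [0, 0, 0]
    - [0, 0, 0]
    - [0, 0, 0]
    - [0, 0, -0.015]
    - [0, 0, -0.03]
    - [0, 0, -0.04]
    - [0, 0, -0.03]
    - [0, 0, 0]
    - [0, 0, 0]
  roll: [0, 0, 0, 0, 0, 0, 0, 0, 0, 0]
  gripper: 0.85

```text
time: 35.95
tcp_pos: [0.6449, -0.224, 0.3231]
ee_rot: [1.86, 2.528, 0.001]
ft_force: [-0.1, 0.2, -0.8]
opening: 0.85
```

```bash
python3 - <<'E'
from h import *
p,d,T,K,Tc,R=wsnap("w25")
crop(p,120,70,280,220,2.8,"w25c")
p,d,T,K=snap("side","s25"); 
p,d,T,K=snap("top","t25")
E
```

```text
t 35.95 tcp [ 644.9 -224.   323.1] theta 107.3 tilt [ 0.0025 -0.0013] F [-0.1  0.2 -0.8] op 0.85 q [ 0.76  0.51 -0.64  1.45  0.31  1.28  0.39]
```

View pics/w25c.png

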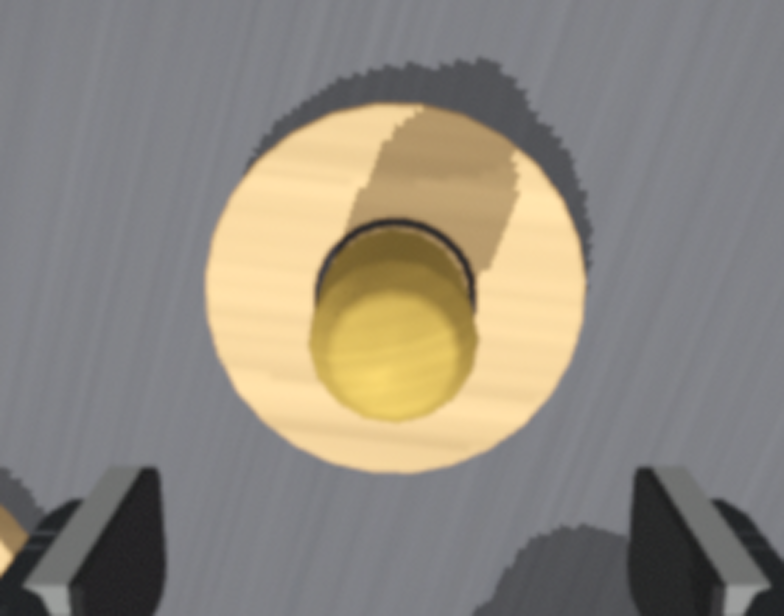

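View pics/t25.png

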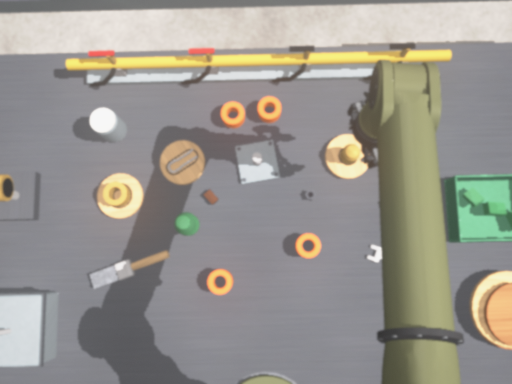

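View pics/s25.png

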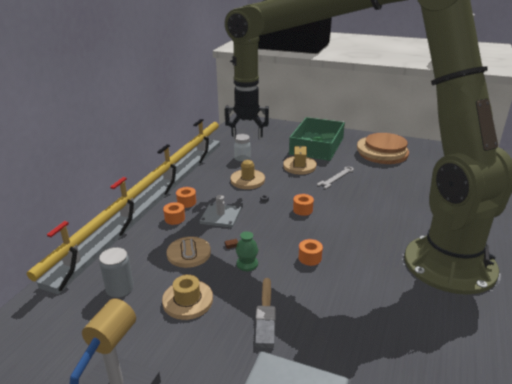

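```bash
python3 - <<'E'
from h import *
for n in("top0","t25"):
    p,d,T,K=load(n); W=world(d,T,K)
    def reg(name,cx,cy,r,zlo,zhi):
        m=(d>0)&(np.hypot(W[...,0]-cx,W[...,1]-cy)<r)&(W[...,2]>zlo)&(W[...,2]<zhi)
        q=W[m]*1000
        if len(q)>5: print(n,name,len(q),np.round(q.mean(0),1),"circ",np.round(np.hstack(cv2.minEnclosingCircle(q[:,:2].astype(np.float32))),1),"zmax",round(q[:,2].max(),1))
    reg("vase",.479,.183,.05,.02,.12); reg("collar",.557,.3585,.05,.03,.07); reg("plunger",.646,-.226,.04,.03,.09)
    reg("collar rest",.557,.3585,.07,.011,.02); reg("plg rest",.646,-.226,.07,.011,.02)
p,d,T,K=load("t25"); crop(p,90,140,130,110,6,"t25c"); 
m=M("w25",120,70,2.8)
m.circ("ring50",[(395,222),(350,240),(325,270),(318,295),(440,240),(465,268),(474,295)],.015)
m.circ("disc",[(392,101),(250,165),(205,290),(250,410),(397,473),(540,405),(585,290),(540,165)],.015)
m.circ("bottom",[(395,230),(350,247),(440,245),(325,280)],.015,22)
m.circ("shoulder",[(309,342),(330,395),(360,415),(395,422),(430,415),(460,395),(478,342)],.061,22)
E
```

```text
top0 vase 420 [477.7 179.2  73.3] circ [479.6 183.4  28.4] zmax 96.2
top0 collar rest 1487 [556.7 356.9  15.1] circ [557.1 357.4  57.5] zmax 20.0
top0 plg rest 1465 [ 645.2 -225.8   15.3] circ [ 645.5 -226.3   57.4] zmax 20.0
t25 vase 421 [477.8 179.2  73.2] circ [479.9 183.6  28.5] zmax 95.9
t25 collar 433 [556.  354.8  51.3] circ [557.2 356.9  30.3] zmax 61.1
t25 plunger 294 [ 641.6 -223.5   65.2] circ [ 645.6 -226.3   22.5] zmax 78.7
t25 collar rest 1007 [555.3 353.6  15.1] circ [556.6 357.1  57.7] zmax 20.0
t25 plg rest 964 [ 641.  -215.7   15.4] circ [ 645.3 -225.6   57.3] zmax 19.9
ring50 tool [-0.5  0.6 23.3] world [ 645.6 -224.4] res [ 0.7 -0.3 -0.2  0.1 -0.5 -0.2  0.3]
disc tool [ 0.8  0.2 57.3] world [ 644.9 -223.2] res [ 0.   0.  -0.5  0.4  0.2 -0.4 -0.1  0.3]
bottom tool [-1.   0.5 30. ] world [ 645.7 -224.8] res [ 0.1 -0.3  0.   0.2]
shoulder tool [ 0.5  0.2 30. ] world [ 645.  -223.4] res [-0.4 -0.  -0.1 -0.1  0.   0.3 -0.7]
```

View pics/t25c.png

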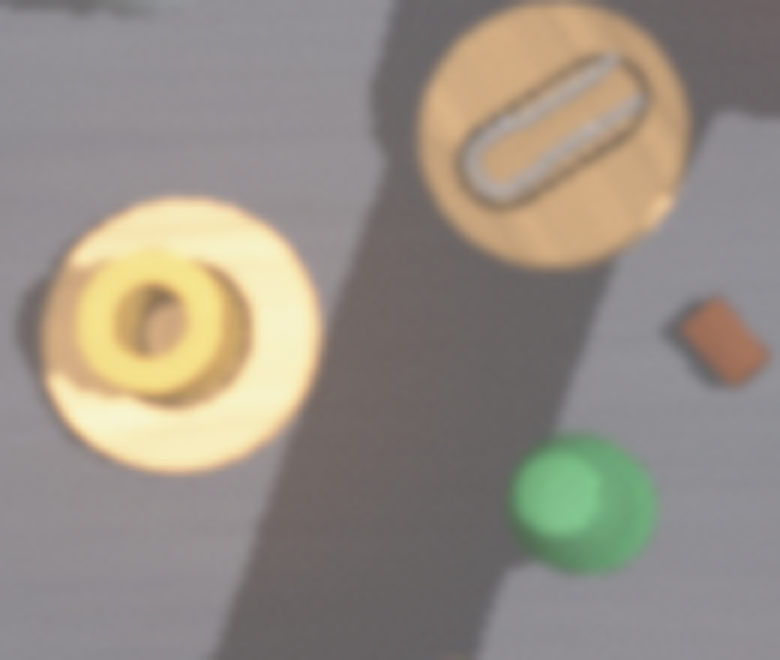

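```bash
python3 -c "
from rig import *
print(sign_off()); print(sense()['time'])"
```

```text
the job is handed in; nothing more can be done
None
the job is handed in; nothing more can be done
```

I finished the job in order and handed it in at about 36 s of the 125 s allowed. I pulled the clip sideways out of the post with the collar still seated and laid it flat on its slot. Then I lifted the collar off, stood it on its rings, and placed the block and then the plunger.

| Piece | How far off centre at the last check |
|---|---|
| Collar | about 0.5 mm from the disc centre (top camera) |
| Plunger | about 0–1 mm (top and wrist cameras) |
| Clip | about 1–1.6 mm along the slot, within 0.5 mm across it |
| Block | not measured after release; just before setting down it was within about 0.5 mm |

- **Alignment and flatness:** The clip and block looked lined up with their outlines, within about 1° for the block. The clip lies flat.
- **Vase and look-alikes:** The vase measured 0.3 mm from its first position, which is within measuring noise. The orange look-alikes were never touched.
- **Disagreements:** My first reading of the clip slot's angle was about 6° off, and I corrected it before placing the clip. Wrist-camera circle fits from partly hidden outlines differed by up to about 3 mm along one axis. There I went by gaps seen close up, and the top camera later agreed for the collar and plunger. In the last top view the arm hid the block, so its final check is the wrist picture taken after release.

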